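# Check a cooling saucepan with the infrared thermometer

## Task

The saucepan has been cooling under its lid and may go into the sink only when its base is no longer hot: take the lid off by its knob and set it down, knob up, on the middle of the chopping board. Then take the infrared thermometer out of its cradle by the handle so that your grip squeezes its orange side key in, and keep the key in while you hold the lens steady for at least a second, looking steeply down over the rim at the middle of the bare pan base from about 15 cm away, without the thermometer touching the pan. Finally put the thermometer back home in its cradle the way round it was; drop nothing, leave the pan standing where it is and do not disturb the apple, lemon or tumbler.

Things in the scene. Friction and masses are not known exactly. Their poses are not given: they have to be found in the camera images.
- lid_knob (a point): Centre of the knob of the loose round saucepan lid, which stands on the pan's rim (4 mm step inside it). Knob: upright cylinder 37 mm across, 28 mm tall; this point is 12 mm below its top, 16 mm above the lid's dome round it. Lid 190 mm across, 55 mm tall, about 0.18 kg. When it lies on a flat surface this point is 41 mm above that surface. z is up along the knob.
- board_top (a point): Centre of the upper face of the wooden chopping board, a fixed flat slab 300 x 200 x 22 mm lying on the worktop. Its x axis runs along the 200 mm side, its y axis along the 300 mm side. The lid is to lie here.
- pan_base (a point): Middle of the inside of the base of the metal saucepan: the target. Bowl about 185 mm across, rim 93 mm above this point. The pan (1.1 kg) stands loose on a fixed cork trivet 190 mm across, 10 mm thick, so this point is 16 mm above the worktop. Its black handle, 38 mm wide, runs along this frame's -y axis out to 265 mm from this point and up to 124 mm above it. z is up.
- thermo_handle (a point): Centre of the level handle of the loose white infrared thermometer (0.16 kg, balances here). Handle: bar 30 mm wide (y), 26 mm tall (z), 136 mm clear between a collar at +x and a tail block at -x (each 40 x 34 mm); x points to the head, a 38 mm thick barrel beyond the collar, bent 60 degrees down. Orange key on the +y side here. Grip it here across y from above with 20 to 60 N.
- lens (a point): The lens in the end face of the thermometer's head. Its z axis is the line of sight, outward: with the handle level it points forward and 60 degrees below the horizontal (30 degrees from straight down). In the frame of thermo_handle it lies at x = +109 mm, y = 0, z = -40 mm. The head's lowest point is 50 mm below thermo_handle.
- key (a joint): Sprung orange key, 46 mm long (along the handle) and 15 mm tall, on the +y side of the thermometer's handle: 0 = out, standing 4 mm proud; 0.004 m = fully in, flush. It takes 3 N to start and 8 N to push home and springs out when released, so a grip across the handle presses it. The thermometer measures only while it is at least 2.2 mm in.
- cradle: Fixed grey cradle, origin under its centre on the worktop. Foot 150 x 84 x 12 mm; two forks 14 mm thick at x = -55 and +55 mm, each a U open upward, 36 mm wide inside, floor 62 mm and flared lips 87 mm up. Home: handle in both forks, collar and tail outside them (6 mm play), head at the +x end, thermo_handle 75 mm above the origin, same axes. 96 mm free between the forks for fingers.
- pan_lid: The saucepan lid as a whole, origin 43 mm below lid_knob, z up.
- thermometer: The thermometer as a whole, origin 13 mm below thermo_handle at the underside of the handle, same axes.
- saucepan: The saucepan as a whole, origin on its underside at the handle side, 85.5 mm from the middle of the base, z up. Leave it standing.
- apple: Bystander: red apple, 77 mm, origin under it.
- lemon: Bystander: lemon, 72 x 57 mm, origin under it.
- tumbler: Bystander: clear glass tumbler, 80 mm across, 91 mm tall, origin under it.

How it is judged (in metres and radians):
On the way, in this order (a step that is already met when the one before it is completed fails the run):
1. the lid lies knob up on the chopping board, let go (horizontal distance between lid_knob and board_top below 0.06 m and z of lid_knob in the frame of board_top between 0.034 and 0.05 m and angle between pan_lid's own z axis and vertical below 0.12 rad and linear speed of pan_lid below 0.03 m/s and contact force between the fingers and pan_lid below 0.1 N), for 0.2 s.
2. with its key squeezed in, the thermometer is held steady, its lens looking steeply down at the middle of the bare pan base (value of joint key above 0.0022 m and x of pan_base in the frame of lens between -0.025 and 0.025 m and y of pan_base in the frame of lens between -0.025 and 0.025 m and z of pan_base in the frame of lens between 0.1 and 0.22 m and angle between lens's own z axis and vertical above 2.39159 rad and linear speed of thermometer below 0.03 m/s and angular speed of thermometer below 0.2 rad/s), for 1 s.
At the end, for the whole second after the job is handed in: Thermometer released in both forks of its cradle, head at the +x end, within 10 mm lengthwise and 6 mm sideways of home, tilt under 0.08 rad, key out; lid released on the board, knob up, within 60 mm of its centre; all at rest; pan upright within 25 mm of its start (all of step 1 and x of thermo_handle in the frame of cradle between -0.01 and 0.01 m and y of thermo_handle in the frame of cradle between -0.006 and 0.006 m and z of thermo_handle in the frame of cradle between 0.071 and 0.08 m and x of lens in the frame of cradle above 0.09 m and angle between thermometer's own z axis and vertical below 0.08 rad and linear speed of thermometer below 0.03 m/s and distance of pan_base from where it was at the start of the episode below 0.025 m and angle between pan_base's own z axis and vertical below 0.06 rad and value of joint key below 0.001 m and contact force between the fingers and thermometer below 0.1 N); the robot touches nothing.
It fails at once if the thermometer touches the pan (contact force between thermometer and saucepan above 0.5 N).
It fails at once if the lid or the thermometer is dropped (falls faster than 0.6 m/s out of the fingers) ((linear speed of pan_lid above 0.6 m/s and contact force between the fingers and pan_lid below 0.1 N) or (linear speed of thermometer above 0.6 m/s and contact force between the fingers and thermometer below 0.1 N)).
It fails at once if the pan is pushed more than 25 mm or tipped (distance of pan_base from where it was at the start of the episode above 0.025 m or angle between saucepan's own z axis and vertical above 0.15 rad).
It fails at once if the apple, lemon or tumbler is disturbed (moved more than 25 mm) (distance of any of apple, lemon, tumbler from where it was at the start of the episode above 0.025 m).
It also fails if it takes over 61 s, if anything falls off the work surface, if the arm or the gripper's body presses on something with over 40 N, if the wrist force passes 120 N, or if a joint passes its speed limit or range.

## Robot

A 6-joint arm with a two-finger parallel gripper is mounted at the origin on a cart in front of the work surface, level with it; the furniture and walls round the work are solid. World frame = base frame: x ahead of the robot, y to its left, z up, the work surface at z = 0. Lengths are in m, angles in degrees, forces in N, time in s.
With the tool pointing down it reaches from about 0.325 to 1 m from the base axis. Payload 5.1 kg.
Tool frame: the origin (TCP) lies on the centre line of the jaws, within the pads' length; the fingertips stand 19 mm ahead of it and the grasp point (between the pads) is the TCP (ctrl.tip_reach is the distance from the TCP to the fingertips, in m); x points along the fingers, z is the direction in which the jaws open and shut, and the axes are right-handed (so a half turn about x gives the same grasp; the last joint's range is limited). The gripper opens to 85 mm and grips with 20 to 120 N. Pads are 22 mm wide; open, the fingers measure 114 mm over their backs; the gripper's body (76 mm by 85 mm) begins 54 mm behind the grasp point. The pads swing forward as they close: fully open they stand 13 mm farther back than shut.
Start: joints at [67.918, 7.093, 94.555, -0, 78.352, -4.733], TCP at [0.194, 0.62, 0.25] pointing down, gripper open.
Joint ranges: [-149.61, 149.61], [-58.7, 133.49], [1.44, 155.28], [-77.14, 257.14], [18.33, 153.61], [-166.67, 166.67]. Speed limits (degrees/s): [147.25, 147.25, 180, 180, 180, 180].

## Interface

Orientations are given as a 3x3 rotation matrix whose columns are the frame's x, y, z axes.
In Python, from bench import ctrl gives the robot as it stands.
- The arm moves only by the tool servo_tool, never from a script. Its argument "moves" is a list that holds one entry, the list of rows, each a list of 6 numbers: the shift along the tool's x, y, z each as a share of 2 cm, from -1 to 1, then the turn, a rotation vector about the tool's x, y, z each as a share of 6 degrees, from -1 to 1. A call has 1 to 10 rows; each row shifts and turns the pose as measured when the row begins, along the tool's axes as they then stand; what a row does not reach is not made up. A row lasts 1/10 s, in which the tool goes at most 50 mm and 8.59 degrees, less where a joint would pass 70% of its speed; a pose out of reach is approached as far as the arm can. A call with a number of a shift or a turn outside -1 to 1 is refused whole. A call with a gripper value outside its range is refused whole. "claw" is the closure in counts, from 0 (fully open) to 255 (shut), set as the call begins (left out, the last holds). The fingers move at their own pace and stop on an object; "grip_force" is the grip in N (left out, the last holds). Time passes only in rows, so rows that do not move let the fingers close. It gives the time, the measured TCP pose, the force and the opening at its end, in the units of the state.
- ctrl.read_state(): the state, without advancing time (a new reading comes with each control period).
- ctrl.snapshot(name): name is "scene" or "top"; returns a dict with "image" (480x640x3 uint8, red, green, blue), "mtx" (3x3 intrinsics, pixels), "k1" (the pictures are not rectified: a ray, as slopes to the right and down, at radius r is drawn at 1 + k1 r^2 times it, then the intrinsics apply), "cam_to_world" (4x4, takes a point from camera to world coordinates). Camera axes: x right, y up, looking along -z (the intrinsics and any distortion apply to the point x, -y, -z); pixel columns grow to the right and rows downward; lengths in m; the calibration is good to about 2 mm. A picture is of the moment at which its call begins. There is no depth.
- ctrl.finish_job(): hands the job in, once; it reports no verdict.
The state is a dict: "time": time; "joints": joint angles; "joint_vel": joint speeds; "joint_torque": joint torques, N m; "tool_pos": TCP position; "orientation": TCP orientation; "ft_force": force on the tool from outside, world axes, zero at the start; "ft_torque": the same for the moment, N m; "finger_gap": opening from 0.0 (shut) to 1.0 (fully open).
Only numpy, scipy, OpenCV 4.12 (cv2) and the standard library are available. Lean on these libraries where they do the work, as an engineer would, in place of code of your own. Each camera call takes 0.05 s, during which the arm holds its last target.

## Working session

There is one attempt and no reset: what is moved stays moved. The work goes in short steps, Python scripts to look and compute and a tool call to move; the robot and the scene stay as the last step left them, time stands still between calls to the robot, and variables do not carry over. Pictures are saved under pics/ and viewed, and the job is handed in when it is done.

Besides the shell and the picture viewer there is one more tool, called after "Emit:" as name([rows], argument=value, ...), one row to a line, values as JSON. servo_tool: Moves the arm, as the interface text tells. Its arguments: {"type":"object","properties":{"moves":{"type":"array"},"claw":{"type":"number"},"grip_force":{"type":"number"}},"required":["moves"]}

```bash
ls; mkdir -p pics; python3 - <<'E'
from bench import ctrl
import cv2,numpy as np,json
print(ctrl.read_state())
for n in("scene","top"):
    s=ctrl.snapshot(n); cv2.imwrite(f"pics/{n}0.png",s["image"][:,:,::-1])
    print(n,s["mtx"],s["k1"],s["cam_to_world"])
    np.savez(f"{n}.npz",**s)
E
```

```text
pics
{'time': 0.0, 'joints': array([ 6.79187191e+01,  7.13440792e+00,  9.46338857e+01,  1.36614653e-03,
        7.83506838e+01, -4.73307245e+00]), 'joint_vel': array([-0.06313673, -0.0023338 ,  0.02166912, -0.06345517, -0.03666337,
       -0.01340618]), 'joint_torque': array([ 9.81430712e-04, -4.23611498e+01, -3.65456128e+01, -1.20368270e-05,
        7.21590273e-03,  3.34528970e-06]), 'tool_pos': array([0.19362967, 0.61989855, 0.24904469]), 'orientation': array([[-8.02258073e-04, -9.54508730e-01,  2.98181891e-01],
       [-1.91545563e-03,  2.98182907e-01,  9.54506828e-01],
       [-9.99997844e-01,  1.94606626e-04, -2.06753877e-03]]), 'ft_force': array([0.07412069, 0.54422751, 0.57248721]), 'ft_torque': array([ 0.0042721 ,  0.03743062, -0.02934049]), 'finger_gap': 0.9986796781394054}
scene [[447.84995672   0.         320.36697764]
 [  0.         447.84995672 241.46392516]
 [  0.           0.           1.        ]] -0.03192634420587697 [[ 0.66794183  0.51697977 -0.53533693 -0.1095454 ]
 [-0.74418792  0.45801833 -0.48621347 -0.70749724]
 [-0.0061684   0.72315359  0.69065971  0.94455384]
 [ 0.          0.          0.          1.        ]]
top [[601.81320134   0.         324.74388592]
 [  0.         601.81320134 244.95136113]
 [  0.           0.           1.        ]] 0.02389001398101825 [[ 0.37670374  0.81293564 -0.44410578 -0.22384447]
 [-0.92632742  0.32880888 -0.18385383 -0.44314175]
 [-0.00343541  0.48064578  0.87690811  1.65444034]
 [ 0.          0.          0.          1.        ]]
```

View pics/scene0.png

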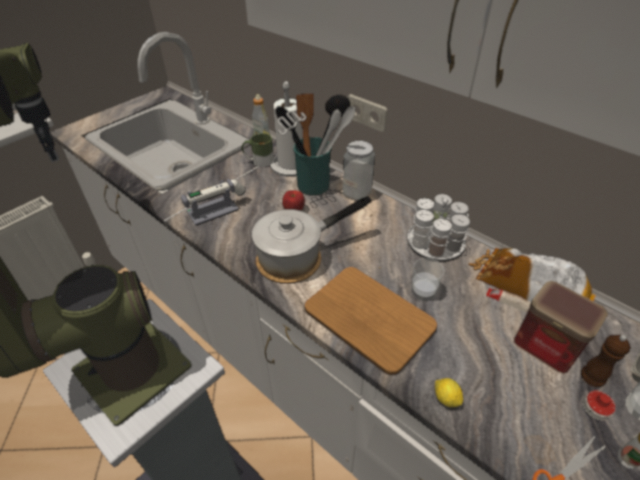

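View pics/top0.png

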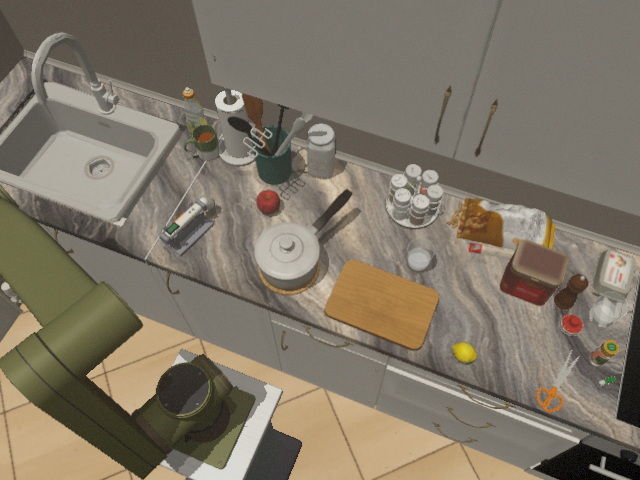

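Both views show the saucepan with lid (top view ~(287,245)), board (~(382,303)), thermometer in cradle (~(187,220)), apple (268,202), lemon (465,352) and tumbler (418,255). I'll enlarge the key areas.

```bash
cat > h.py <<'E'
import numpy as np,cv2
C={n:dict(np.load(f"{n}.npz")) for n in("scene","top")}
def dist(c): return np.array([c["k1"].item(),0,0,0,0])
def ray(n,u,v):
    c=C[n]; p=cv2.undistortPoints(np.array([[[u,v]]],float),c["mtx"],dist(c))[0,0]
    M=c["cam_to_world"]; d=M[:3,:3]@np.array([p[0],-p[1],-1]); return M[:3,3],d/np.linalg.norm(d)
def plane(n,u,v,z):
    o,d=ray(n,u,v); return o+d*(z-o[2])/d[2]
def tri(a,b):
    o1,d1=ray("scene",*a);o2,d2=ray("top",*b)
    A=np.stack([d1,-d2],1); t=np.linalg.lstsq(A,o2-o1,rcond=None)[0]
    p,q=o1+t[0]*d1,o2+t[1]*d2; return (p+q)/2,np.linalg.norm(p-q)
def proj(n,P):
    c=C[n];M=c["cam_to_world"]; q=(np.atleast_2d(P)-M[:3,3])@M[:3,:3]; q=q*[1,-1,-1]
    return cv2.projectPoints(q,np.zeros(3),np.zeros(3),c["mtx"],dist(c))[0][:,0]
E
python3 - <<'E'
import cv2
def crop(n,x,y,w,h,k,o):
    im=cv2.imread(f"pics/{n}0.png")[y:y+h,x:x+w]
    im=cv2.resize(im,None,fx=k,fy=k,interpolation=cv2.INTER_CUBIC)
    for i in range(0,w,10):
        cv2.line(im,(i*k,0),(i*k,6 if i%50 else 14),(0,0,255),1)
        if i%20==0: cv2.putText(im,str(x+i),(i*k,24),0,.4,(0,0,255),1)
    for i in range(0,h,10):
        cv2.line(im,(0,i*k),(6,i*k),(0,0,255),1)
        if i%20==0: cv2.putText(im,str(y+i),(8,i*k+4),0,.4,(0,0,255),1)
    cv2.imwrite(f"pics/{o}.png",im)
crop("top",150,185,80,75,8,"t_th"); crop("scene",175,165,90,70,8,"s_th")
crop("top",240,180,125,120,5,"t_pan"); crop("scene",240,185,140,100,5,"s_pan")
E
```

```text
(no output)
```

View pics/t_th.png

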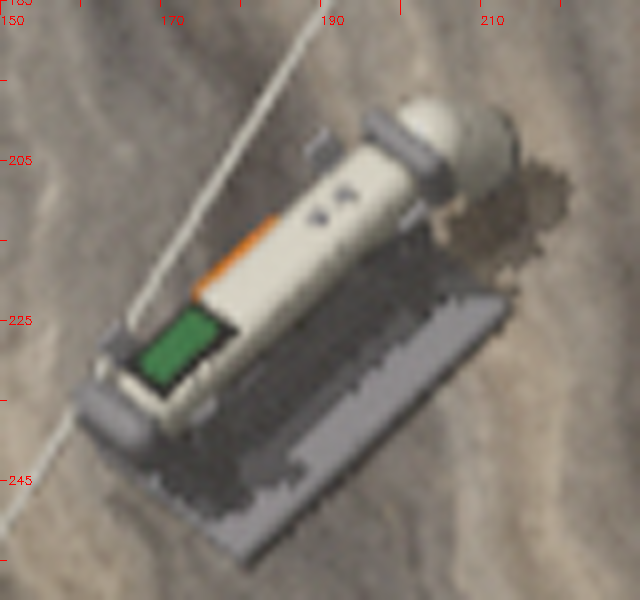

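View pics/s_th.png

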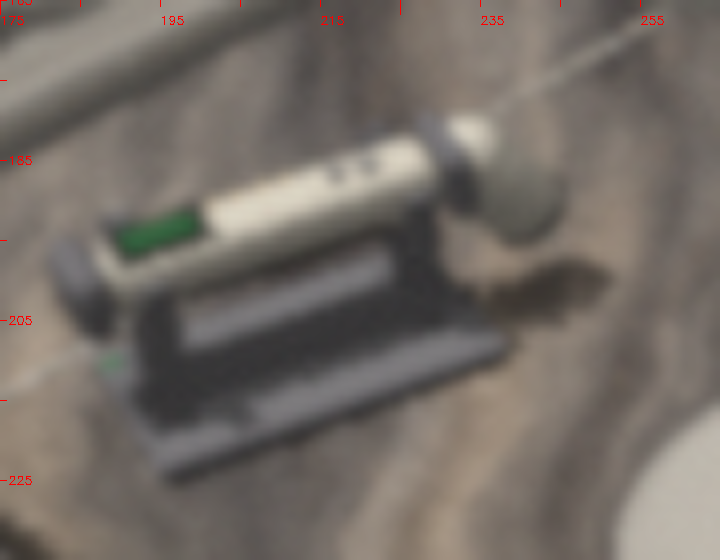

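View pics/t_pan.png

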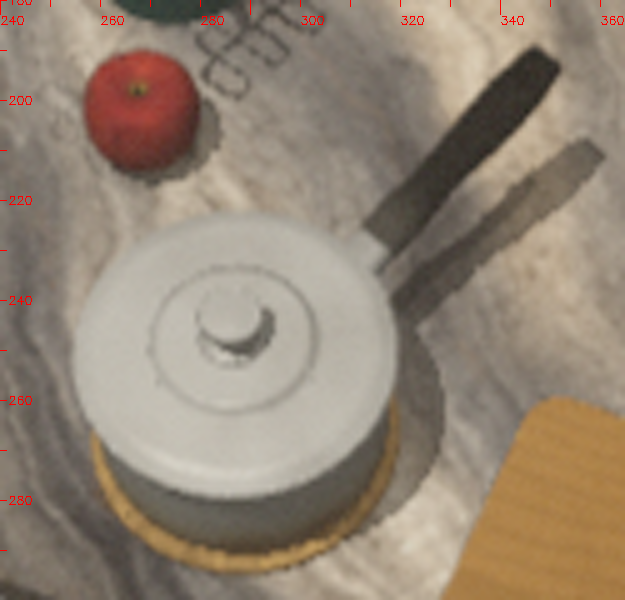

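View pics/s_pan.png

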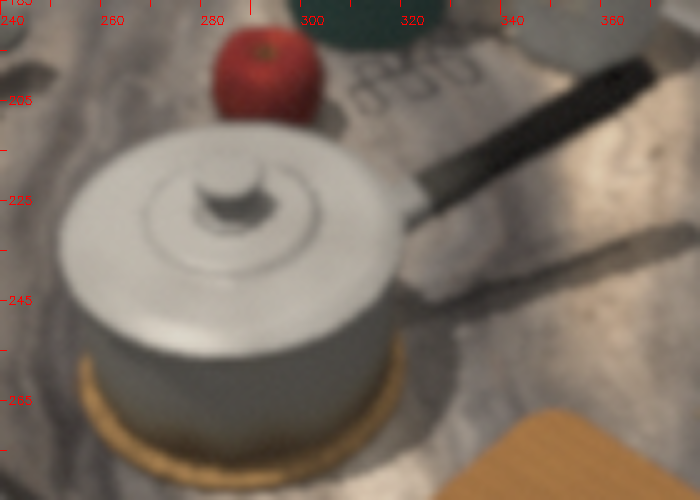

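```bash
python3 - <<'E'
from h import *
print("knobtop",tri((285,218.5),(284.5,243)), plane("top",284.5,243,.160),plane("scene",285,218.5,.160))
# lid outline at rim height via ellipse of edge points: (left,right,top,bottom) top view
for n,pts in(("top",[(254.5,252),(319,249),(287,222),(287,279)]),("scene",[(251.5,233),(320.5,233),(285,209),(285,256)])):
    for z in (.109,.113):
        P=np.array([plane(n,*p,z) for p in pts]); print(n,z,P[:2].mean(0)[:2],P[2:].mean(0)[:2],np.linalg.norm(P[0]-P[1]),np.linalg.norm(P[2]-P[3]))
print("handle tip",tri((367,198),(347,192)))
for n in("top","scene"):
    im=cv2.imread(f"pics/{n}0.png");hsv=cv2.cvtColor(im,cv2.COLOR_BGR2HSV)
    m=cv2.inRange(hsv,(8,110,90),(22,255,255)); m=cv2.morphologyEx(m,cv2.MORPH_OPEN,np.ones((5,5)))
    k,l,st,_=cv2.connectedComponentsWithStats(m)
    for i in range(1,k):
        if st[i][4]<3000 : continue
        c=max(cv2.findContours((l==i).astype(np.uint8),0,1)[0],key=len)[:,0]
        P=np.array([plane(n,*p,.022)[:2] for p in c],np.float32)
        r=cv2.minAreaRect(P*1000);print(n,"board",st[i],r, cv2.boxPoints(r).round(0).tolist())
# cradle foot corners near side z=.012
print("foot", plane("top",180.5,255,.012),plane("top",213,221,.012))
print("foot s", plane("scene",196,224,.012),plane("scene",238,207,.012))
# handle
for nm,a,b in(("collar near top",(228.5,180),(196,199.5)),("tail/disp corner",(190.5,197),(170,234)),("disp upL",(198.5,191),(180,226)) ):
    print(nm,tri(a,b))
# apple lemon tumbler
print("apple",plane("top",267,203,.04),"lemon",plane("top",465,352,.028),"tumbler",plane("top",419,262,0.0),plane("top",419,244,.09))
E
```

```text
knobtop (array([ 0.50026959, -0.02209223,  0.15782478]), np.float64(0.006402544578007963)) [ 0.49604142 -0.02158343  0.16      ] [ 0.50203027 -0.02456288  0.16      ]
top 0.109 [ 0.50029555 -0.02354421] [ 0.50274594 -0.02312009] 0.18790448701222806 0.18868109386722728
top 0.113 [ 0.49842129 -0.02463024] [ 0.50086534 -0.02420721] 0.1874181415170373 0.18819273831229033
scene 0.109 [ 0.50031503 -0.02564829] [ 0.5038229  -0.01836803] 0.19057815986798846 0.19298018633252909
scene 0.113 [ 0.49739548 -0.02891246] [ 0.50088656 -0.02166706] 0.18966581573981783 0.19205634311788305
handle tip (array([ 0.73822487, -0.11979429,  0.13964066]), np.float64(0.0023772138682658425))
top board [ 325  260  114   89 6373] ((487.53466796875, -329.1459045410156), (299.12603759765625, 201.39065551757812), 89.28473663330078) [[385.0, -477.0], [586.0, -480.0], [590.0, -181.0], [389.0, -178.0]]
scene board [ 305  267  131  105 7446] ((488.6988525390625, -330.9776611328125), (299.71038818359375, 201.14437866210938), 89.1952133178711) [[386.0, -479.0], [587.0, -482.0], [591.0, -183.0], [390.0, -180.0]]
foot [0.40850777 0.30012754 0.012     ] [0.55515706 0.26349505 0.012     ]
foot s [0.41214299 0.29652148 0.012     ] [0.55575936 0.26146447 0.012     ]
collar near top (array([0.57250813, 0.31650813, 0.08423885]), np.float64(0.0037784543934354627))
tail/disp corner (array([0.43092938, 0.32709264, 0.0916425 ]), np.float64(0.0042232668368315))
disp upL (array([0.45132366, 0.30028421, 0.11872203]), np.float64(0.002330457790223917))
apple [0.66587074 0.12294313 0.04      ] lemon [ 0.43044883 -0.59507306  0.028     ] tumbler [ 0.66748303 -0.38827419  0.        ] [ 0.67617326 -0.37287452  0.09      ]
```

```bash
cat >> h.py <<'E'
def go(x,y,z,yaw=None):
    """remaining motion in tool axes, units of 2cm / 6deg. yaw: heading of tool z (deg)"""
    from bench import ctrl
    s=ctrl.read_state();R=s["orientation"];d=R.T@(np.array([x,y,z])-s["tool_pos"])
    if yaw is None: yaw=np.degrees(np.arctan2(R[1,2],R[0,2]))
    zz=np.array([np.cos(np.radians(yaw)),np.sin(np.radians(yaw)),0]);xx=np.array([0,0,-1.]);T=np.stack([xx,np.cross(zz,xx),zz],1)
    w=cv2.Rodrigues(R.T@T)[0].ravel()
    print("t",s["time"],"pos",s["tool_pos"].round(4),"yaw",np.degrees(np.arctan2(R[1,2],R[0,2])).round(2),"gap",round(s["finger_gap"],3),"F",s["ft_force"].round(1))
    print("need units",(d/.02).round(2),(np.degrees(w)/6).round(2))
E
python3 -c "
from h import *
go(.501,-.0235,.25)
# overlay
im={n:cv2.imread(f'pics/{n}0.png') for n in C}
yaw=np.radians(-13.85);R=np.array([[np.cos(yaw),-np.sin(yaw),0],[np.sin(yaw),np.cos(yaw),0],[0,0,1]]);o=np.array([.4929,.3212,0])
def box(x0,x1,y0,y1,z0,z1): return np.array([[x,y,z] for x in(x0,x1) for y in(y0,y1) for z in(z0,z1)])
B=[(box(-.075,.075,-.042,.042,0,.012),(0,0,255)),(box(-.068,.068,-.015,.015,.062,.088),(255,0,0)),(box(.068,.078,-.02,.02,.058,.092),(0,255,0)),(box(-.08,-.068,-.02,.02,.058,.092),(0,255,0))]
for n,(x,y,w,h) in dict(top=(150,185,80,75),scene=(175,165,90,70)).items():
    k=8;I=cv2.resize(im[n][y:y+h,x:x+w],None,fx=k,fy=k,interpolation=2)
    for b,c in B:
        p=((proj(n,b@R.T+o)-[x,y]+.5)*k).astype(int)
        for i in range(8):
            for j in range(i):
                if bin(i^j).count('1')==1: cv2.line(I,tuple(map(int,p[i])),tuple(map(int,p[j])),c,1)
    cv2.imwrite(f'pics/ov_{n}.png',I)
"
```

```text
t 0.1 pos [0.1936 0.6199 0.2492] yaw 72.65 gap 0.999 F [-0.6  0.5  0.5]
need units [  0.   -24.26 -26.13] [-0.   -0.02 -0.  ]
```

View pics/ov_top.png

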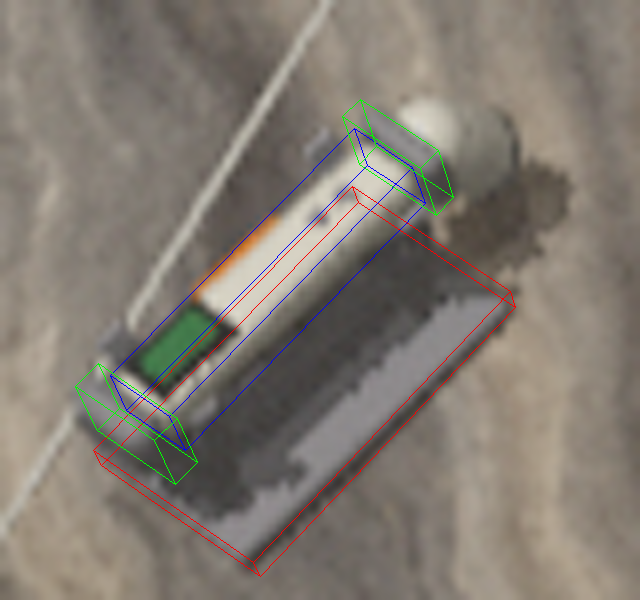

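View pics/ov_scene.png

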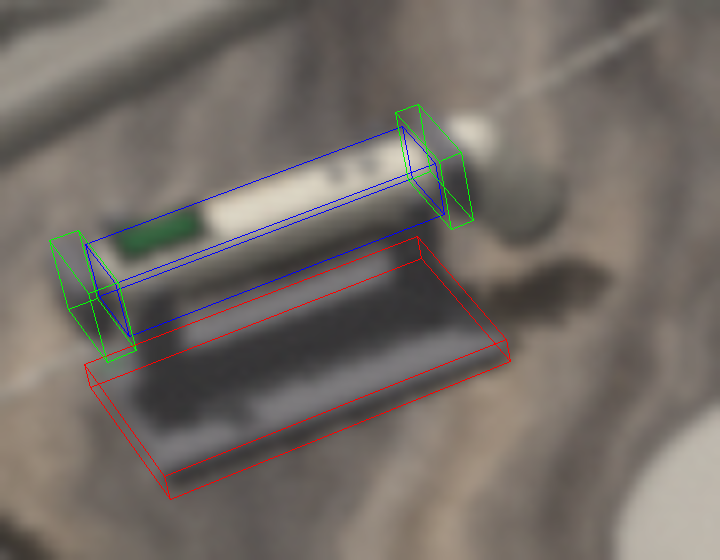

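Emit:
servo_tool([
  [[0,-0.9,-1,0,0,0],[0,-0.9,-1,0,0,0],[0,-0.9,-1,0,0,0],[0,-0.9,-1,0,0,0],[0,-0.9,-1,0,0,0]],
], claw=0, grip_force=40)

```text
time: 0.6
tool_pos: [0.2492, 0.4946, 0.2453]
orientation: [[-0.004, -0.956, 0.293], [-0.007, 0.294, 0.956], [-1.0, 0.002, -0.008]]
ft_force: [-0.6, -0.2, 0.1]
finger_gap: 1.002
```

The overlay shows my cradle model is about 1–2 px off (tail at ~(115,415), collar at ~(410,155) in the enlarged crop). I'll refine it before that grasp and continue to the lid now.

Emit:
servo_tool([
  [[-0.1,-0.9,-1,0,0,0],[-0.1,-0.9,-1,0,0,0],[-0.1,-0.9,-1,0,0,0],[-0.1,-0.9,-1,0,0,0],[-0.1,-0.9,-1,0,0,0],[-0.1,-0.9,-1,0,0,0],[-0.1,-0.9,-1,0,0,0],[-0.1,-0.9,-1,0,0,0],[-0.1,-0.9,-1,0,0,0],[-0.1,-0.9,-1,0,0,0]],
])

```text
time: 1.6
tool_pos: [0.3635, 0.2381, 0.2618]
orientation: [[-0.01, -0.957, 0.291], [-0.013, 0.291, 0.956], [-1.0, 0.005, -0.016]]
ft_force: [0.4, 0.3, 0.5]
finger_gap: 1.002
```

```bash
python3 -c "
from h import *
go(.501,-.0235,.25,73)"
```

```text
t 1.6 pos [0.3635 0.2381 0.2618] yaw 73.06 gap 1.002 F [0.4 0.3 0.5]
need units [  0.7  -10.39 -10.5 ] [ 0.01 -0.15 -0.05]
```

Emit:
servo_tool([
  [[0,-1,-1,0,0,0],[0,-1,-1,0,-0.02,-0.01],[0,-1,-1,0,-0.05,-0.02],[0,-1,-1,0,-0.05,-0.02],[0,-1,-1,0,-0.05,-0.02],[0,-1,-1,0,-0.05,-0.02],[0,-1,-1,0,-0.05,-0.02],[0,-1,-1,0,-0.05,-0.02],[0,-1,-1,0,-0.05,0],[0,-0.8,-0.8,0,0,0]],
])

```text
time: 2.6
tool_pos: [0.4951, -0.0183, 0.2578]
orientation: [[0.011, -0.956, 0.292], [0.021, 0.292, 0.956], [-1.0, -0.005, 0.024]]
ft_force: [-0.5, 0.6, 0.0]
finger_gap: 0.998
```

```bash
python3 -c "
from h import *
go(.501,-.0235,.25,73)"
```

```text
t 2.6 pos [ 0.4951 -0.0183  0.2578] yaw 73.0 gap 0.998 F [-0.5  0.6  0. ]
need units [ 0.39 -0.36 -0.17] [-0.    0.23  0.04]
```

Emit:
servo_tool([
  [[0.5,-0.2,-0.1,0,0.15,0.02],[1,0,0,0,0,0],[1,0,0,0,0,0],[0,0,0,0,0,0],[0,0,0,0,0,0]],
])

```text
time: 3.1
tool_pos: [0.4978, -0.0218, 0.203]
orientation: [[-0.001, -0.955, 0.296], [0.006, 0.296, 0.955], [-1.0, 0.003, 0.006]]
ft_force: [0.1, 0.3, 0.4]
finger_gap: 0.998
```

```bash
cat > look.py <<'E'
import sys
from h import *
from bench import ctrl
# look.py tag  [view x y w h k]...
a=sys.argv
for n in("scene","top"):
    s=ctrl.snapshot(n); cv2.imwrite(f"pics/{n}_{a[1]}.png",s["image"][:,:,::-1])
i=2
while i<len(a):
    n,x,y,w,h,k=a[i],*map(int,a[i+1:i+6]); i+=6
    im=cv2.imread(f"pics/{n}_{a[1]}.png")[y:y+h,x:x+w]
    im=cv2.resize(im,None,fx=k,fy=k,interpolation=cv2.INTER_CUBIC)
    for j in range(0,w,10):
        cv2.line(im,(j*k,0),(j*k,6),(0,0,255),1)
        if j%20==0: cv2.putText(im,str(x+j),(j*k,20),0,.4,(0,0,255),1)
    for j in range(0,h,10):
        cv2.line(im,(0,j*k),(6,j*k),(0,0,255),1)
        if j%20==0: cv2.putText(im,str(y+j),(8,j*k+4),0,.4,(0,0,255),1)
    cv2.imwrite(f"pics/c{n}_{a[1]}.png",im)
E
python3 look.py b top 240 180 125 120 5 scene 240 165 125 120 5
python3 -c "
from h import *
go(.501,-.0235,.154,73)"
```

```text
t 3.2 pos [ 0.4981 -0.0219  0.2036] yaw 72.78 gap 1.0 F [0.1 0.5 0.4]
need units [ 2.48 -0.17 -0.05] [-0.04  0.05 -0.02]
```

View pics/cscene_b.png

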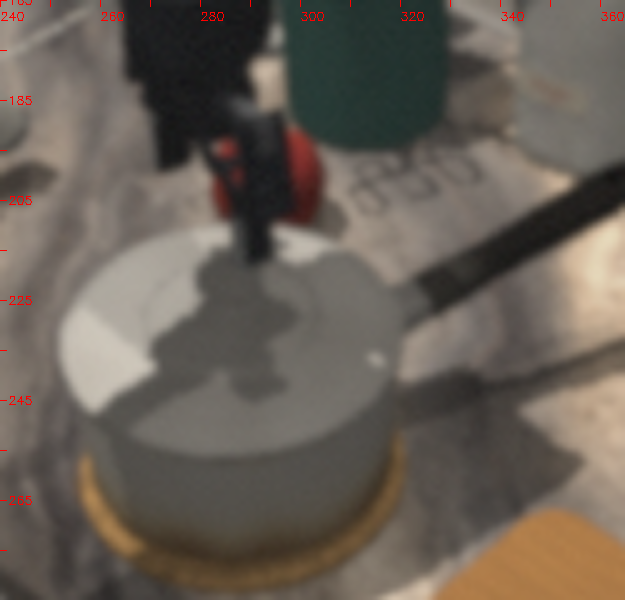

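View pics/ctop_b.png

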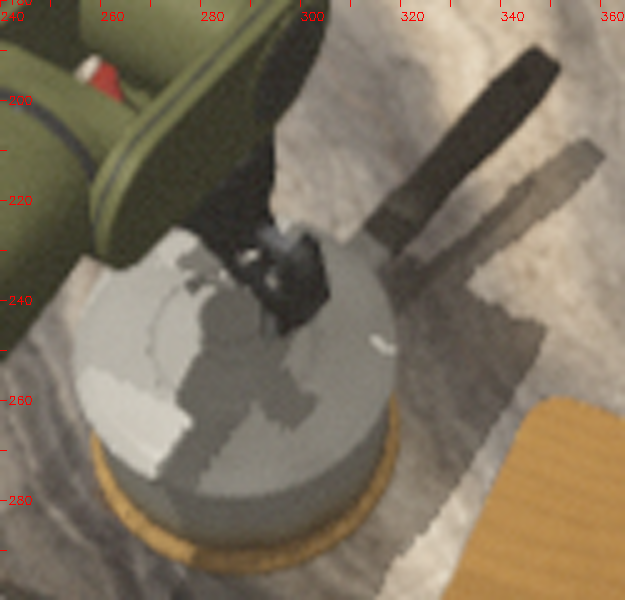

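The right finger tip is at about (289,217) in the scene crop. The knob is in shadow below, roughly centred between the fingers. Descending.

Emit:
servo_tool([
  [[0.8,-0.1,-0.05,0,0.05,0],[0.8,-0.1,0,0,0,0],[0.5,0,0,0,0,0],[0.3,0,0,0,0,0],[0,0,0,0,0,0]],
])

```text
time: 3.7
tool_pos: [0.5033, -0.0236, 0.155]
orientation: [[0.004, -0.956, 0.295], [-0.001, 0.295, 0.956], [-1.0, -0.004, 0.0]]
ft_force: [0.0, 0.3, -1.0]
finger_gap: 1.0
```

```bash
python3 look.py c top 240 180 125 120 5 scene 240 165 125 120 5
python3 -c "
from h import *
go(.501,-.0235,.154,73)"
```

```text
t 3.8 pos [ 0.5039 -0.0237  0.1562] yaw 72.84 gap 0.999 F [-0.5  0.6  0.3]
need units [ 0.11  0.14 -0.03] [-0.03  0.01  0.06]
```

View pics/cscene_c.png

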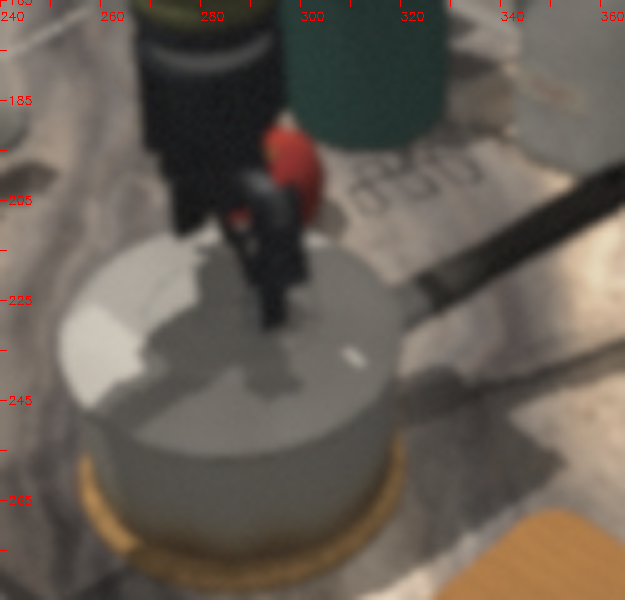

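Emit:
servo_tool([
  [[0.2,0.15,0,0,0,0.05],[0,0,0,0,0,0],[0,0,0,0,0,0],[0,0,0,0,0,0],[0,0,0,0,0,0],[0,0,0,0,0,0],[0,0,0,0,0,0],[0,0,0,0,0,0]],
], claw=255, grip_force=40)

```text
time: 4.6
tool_pos: [0.502, -0.023, 0.1539]
orientation: [[0.004, -0.955, 0.295], [0.0, 0.295, 0.955], [-1.0, -0.004, 0.001]]
ft_force: [0.1, -0.4, -0.4]
finger_gap: 0.418
```

```bash
python3 -c "
from h import *
go(.501,-.0235,.154,73)"
```

```text
t 4.6 pos [ 0.502  -0.023   0.1539] yaw 72.84 gap 0.418 F [ 0.1 -0.4 -0.4]
need units [-0.01  0.04 -0.04] [-0.03  0.01  0.04]
```

Emit:
servo_tool([
  [[-0.3,0,0,0,0,0],[-0.6,0,0,0,0,0],[-0.8,0,0,0,0,0],[-0.8,0,0,0,0,0],[-0.8,0,0,0,0,0],[-0.5,-0.1,-0.4,0,0,0],[0,-0.2,-0.8,0,0,0],[0,-0.25,-1,0,0,0],[0,-0.25,-1,0,0,0],[0,-0.25,-1,0,0,0]],
])

```text
time: 5.6
tool_pos: [0.4971, -0.1121, 0.2397]
orientation: [[0.008, -0.957, 0.29], [-0.002, 0.29, 0.957], [-1.0, -0.008, 0.001]]
ft_force: [-0.2, -0.4, -2.0]
finger_gap: 0.423
```

```bash
python3 look.py d top 240 180 200 150 4
python3 -c "
from h import *
go(.488,-.330,.20,73)"
```

```text
t 5.7 pos [ 0.4971 -0.1132  0.2396] yaw 72.94 gap 0.422 F [ 0.3  0.1 -1.7]
need units [  2.    -2.73 -10.5 ] [-0.01  0.    0.08]
```

View pics/ctop_d.png

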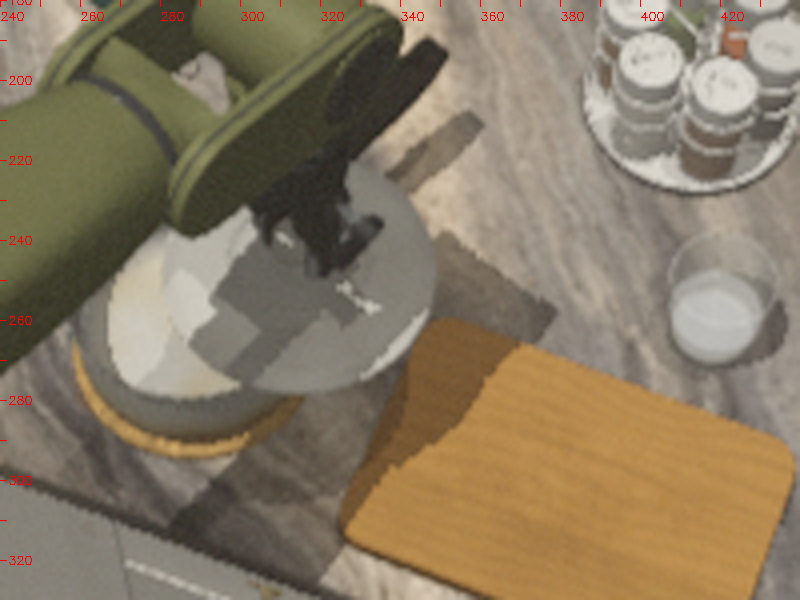

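The lid is held level in the fingers (centre about (310,250)) and is clear of the pan. The pan hasn't moved. Carrying it on to the board.

Emit:
servo_tool([
  [[0,-0.25,-0.9,0,0,0],[0,-0.27,-1,0,0,0],[0.1,-0.27,-1,0,0,0],[0.1,-0.27,-1,0,0,0],[0.2,-0.27,-1,0,0,0],[0.2,-0.27,-1,0,0,0],[0.3,-0.27,-1,0,0,0],[0.3,-0.27,-1,0,0,0],[0.3,-0.2,-0.8,0,0,0],[0.3,-0.1,-0.5,0,0,0]],
])

```text
time: 6.7
tool_pos: [0.4905, -0.3078, 0.2062]
orientation: [[0.011, -0.957, 0.29], [-0.0, 0.29, 0.957], [-1.0, -0.011, 0.003]]
ft_force: [-0.3, 0.5, -2.2]
finger_gap: 0.422
```

```bash
python3 -c "
from h import *
go(.488,-.330,.071,73)"
```

```text
t 6.7 pos [ 0.4905 -0.3078  0.2062] yaw 73.12 gap 0.422 F [-0.3  0.5 -2.2]
need units [ 6.76 -0.13 -1.12] [0.02 0.03 0.1 ]
```

Emit:
servo_tool([
  [[0.5,-0.05,-0.6,0,0,0.05],[0.8,-0.05,-0.3,0,0.03,0.05],[0.8,0,0,0,0,0],[0.8,0,0,0,0,0],[0.8,0,0,0,0,0],[0.6,0,0,0,0,0],[0.5,0,0,0,0,0],[0.3,0,0,0,0,0],[0.2,0,0,0,0,0],[0,0,0,0,0,0]],
])

```text
time: 7.7
tool_pos: [0.4852, -0.3228, 0.0868]
orientation: [[-0.007, -0.957, 0.289], [0.007, 0.289, 0.957], [-1.0, 0.008, 0.005]]
ft_force: [0.1, -0.7, -1.0]
finger_gap: 0.422
```

```bash
python3 -c "
from h import *
go(.488,-.330,.071,73)"
```

```text
t 7.7 pos [ 0.4852 -0.3228  0.0868] yaw 73.2 gap 0.422 F [ 0.1 -0.7 -1. ]
need units [ 0.79 -0.24 -0.31] [ 0.03  0.04 -0.08]
```

Emit:
servo_tool([
  [[0.3,-0.15,-0.2,0,0.04,-0.04],[0.25,-0.1,-0.1,0,0,0],[0.15,0,0,0,0,0],[0,0,0,0,0,0]],
])

```text
time: 8.1
tool_pos: [0.4898, -0.3318, 0.0738]
orientation: [[-0.0, -0.957, 0.289], [-0.002, 0.289, 0.957], [-1.0, -0.0, -0.002]]
ft_force: [-0.4, 0.7, -1.9]
finger_gap: 0.422
```

```bash
python3 -c "
from h import *
go(.488,-.330,.071,73)"
```

```text
t 8.1 pos [ 0.4898 -0.3318  0.0738] yaw 73.2 gap 0.422 F [-0.4  0.7 -1.9]
need units [0.14 0.11 0.06] [ 0.03 -0.02  0.  ]
```

Emit:
servo_tool([
  [[0.12,0,0,0,0,0],[0.06,0,0,0,0,0],[0,0,0,0,0,0]],
])

```text
time: 8.4
tool_pos: [0.4902, -0.3322, 0.071]
orientation: [[0.0, -0.957, 0.289], [-0.002, 0.289, 0.957], [-1.0, -0.001, -0.002]]
ft_force: [0.7, 0.4, -0.6]
finger_gap: 0.42
```

```bash
python3 look.py e top 300 220 160 140 5 scene 300 225 150 140 5; python3 -c "
from h import *
go(.488,-.330,.071,73)"
```

```text
t 8.5 pos [ 0.4902 -0.3322  0.071 ] yaw 73.2 gap 0.422 F [-0.3  0.7  0.1]
need units [0.   0.14 0.07] [ 0.03 -0.02  0.01]
```

View pics/cscene_e.png

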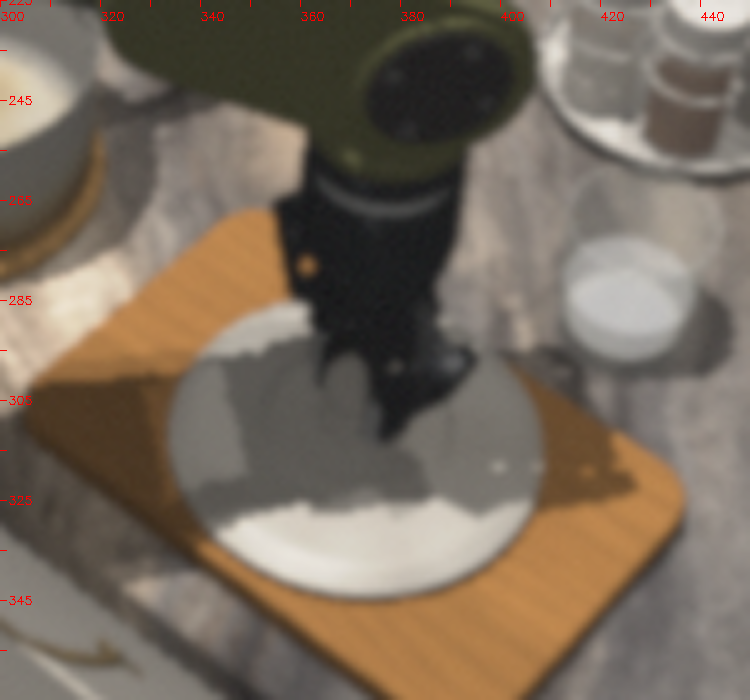

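The lid is flat, its weight is off the gripper (Fz −1.9 → 0.1), and it's centred on the board. Releasing.

Emit:
servo_tool([
  [[0,0,0,0,0,0],[0,0,0,0,0,0],[0,0,0,0,0,0],[0,0,0,0,0,0],[0,0,0,0,0,0],[0,0,0,0,0,0],[-0.4,0,0,0,0,0],[-0.8,0,0,0,0,0],[-1,0,0,0,0,0],[-1,0,0,0,0,0]],
], claw=0)

```text
time: 9.5
tool_pos: [0.4894, -0.3313, 0.1373]
orientation: [[-0.002, -0.957, 0.289], [-0.0, 0.289, 0.957], [-1.0, 0.002, -0.001]]
ft_force: [0.0, -1.0, 0.2]
finger_gap: 1.002
```

Emit:
servo_tool([
  [[-1,0.1,0.4,0,0,0],[-1,0.2,0.8,0,0,0],[-1,0.25,1,0,0,0],[-1,0.25,1,0,0,0],[-0.6,0.25,1,0,0,0],[0,0.25,1,0,0,0],[0,0.25,1,0,0,0],[0,0.25,1,0,0,0],[0,0.25,1,0,0,0],[0,0.25,1,0,0,0]],
])

```text
time: 10.5
tool_pos: [0.5023, -0.1393, 0.2558]
orientation: [[0.024, -0.956, 0.294], [-0.015, 0.294, 0.956], [-1.0, -0.027, -0.008]]
ft_force: [0.6, -0.9, 0.7]
finger_gap: 0.999
```

```bash
python3 look.py f; python3 -c "
from h import *
print(C['top']['cam_to_world'][:3,3])
go(.493,.321,.25,76)"
```

```text
[-0.22384447 -0.44314175  1.65444034]
t 10.6 pos [ 0.5025 -0.1384  0.2558] yaw 73.07 gap 0.998 F [-0.  -0.7 -0.6]
need units [-0.07  7.14 21.84] [-0.49 -0.08  0.26]
```

View pics/top_f.png

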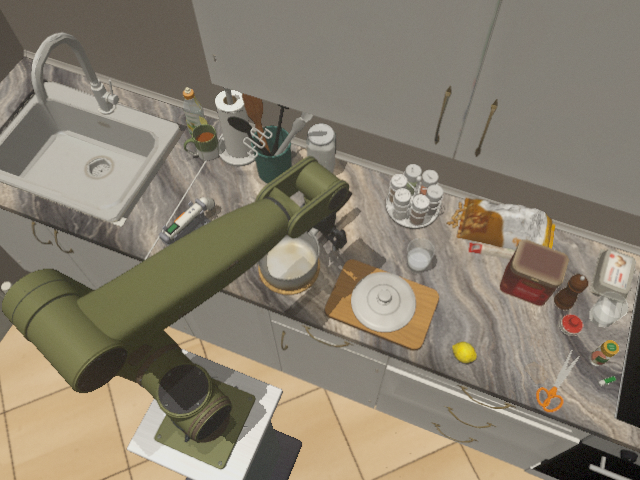

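The lid is on the board at about (383,300), knob up, and the pan is open. Now to fit the cradle pose using both pictures.

```bash
python3 - <<'E'
from h import *
from scipy.optimize import least_squares
obs=[("top",(243,567),(-75,-42,0)),("top",(240,550),(-75,-42,12)),("top",(510,293),(75,-42,12)),
("top",(367,181),(55,0,87)),("top",(158,372),(-55,0,87)),("top",(234,256),(0,17,82)),
("scene",(165,483),(-75,-42,0)),("scene",(160,462),(-75,-42,12)),("scene",(508,335),(75,-42,12)),("scene",(507,352),(75,-42,0))]
off=dict(top=(150,185),scene=(175,165))
def pred(p,use):
    c,s=np.cos(p[2]),np.sin(p[2]);out=[]
    for n,px,l in use:
        l=np.array(l)/1000; P=np.array([p[0]+c*l[0]-s*l[1],p[1]+s*l[0]+c*l[1],l[2]])
        out.append(proj(n,P)[0]-((np.array(px)+.5)/8-.5+off[n]))
    return np.array(out)
for use in(obs,obs[:6],obs[6:]):
    r=least_squares(lambda p:pred(p,use).ravel(),[.493,.321,-.24]);print(r.x[:2].round(4),np.degrees(r.x[2]).round(2));print(pred(r.x,use).round(1).tolist())
E
```

```text
[0.4949 0.3235] -16.36
[[0.6, 0.2], [0.1, 0.5], [0.1, -0.0], [-0.5, -1.5], [-0.2, -1.1], [-0.3, -1.0], [-0.2, 1.0], [-0.3, 0.8], [-0.4, 0.6], [0.3, 1.3]]
[0.4936 0.3224] -17.0
[[0.4, 0.6], [-0.1, 1.0], [0.3, 0.7], [-0.3, -0.9], [-0.2, -0.8], [-0.1, -0.6]]
[0.4979 0.3268] -16.05
[[0.1, 0.1], [-0.1, -0.1], [-0.3, -0.3], [0.3, 0.3]]
```

Emit:
servo_tool([
  [[0,0.3,1,-0.05,0,0.05],[0,0.33,1,-0.05,0,0.05],[0,0.33,1,-0.05,0,0.05],[0,0.33,1,-0.05,0,0.05],[0,0.33,1,-0.05,0,0],[0,0.33,1,-0.05,0,0],[0,0.33,1,-0.05,0,0],[0,0.33,1,0,0,0],[0,0.33,1,0,0,0],[0,0.33,1,0,0,0]],
])

```text
time: 11.6
tool_pos: [0.4954, 0.0706, 0.2637]
orientation: [[0.016, -0.965, 0.262], [-0.016, 0.262, 0.965], [-1.0, -0.02, -0.012]]
ft_force: [-0.6, -0.4, 0.4]
finger_gap: 0.997
```

```bash
python3 -c "
from h import *
go(.495,.3235,.2,73.6)"
```

```text
t 11.6 pos [0.4954 0.0706 0.2637] yaw 74.8 gap 0.997 F [-0.6 -0.4  0.4]
need units [ 2.98  3.4  12.23] [ 0.2  -0.11  0.19]
```

Emit:
servo_tool([
  [[0,0.3,1,0.05,-0.02,0.04],[0,0.3,1,0.05,-0.02,0.04],[0,0.3,1,0.05,-0.02,0.04],[0.1,0.3,1,0,-0.02,0.04],[0.1,0.3,1,0,0,0],[0.2,0.3,1,0,0,0],[0.3,0.3,1,0,0,0],[0.4,0.3,1,0,0,0],[0.4,0.3,1,0,0,0],[0.4,0.3,1,0,0,0]],
])

```text
time: 12.6
tool_pos: [0.499, 0.2812, 0.2357]
orientation: [[0.019, -0.959, 0.283], [-0.004, 0.283, 0.959], [-1.0, -0.02, 0.002]]
ft_force: [0.5, 0.1, 0.6]
finger_gap: 1.0
```

Emit:
servo_tool([
  [[0.3,0.15,0.6,0,0,0],[0.2,0,0.1,0,0,0],[0,0,0,0,0,0]],
])

```text
time: 12.9
tool_pos: [0.5011, 0.2961, 0.2255]
orientation: [[0.019, -0.959, 0.282], [-0.005, 0.281, 0.96], [-1.0, -0.02, 0.001]]
ft_force: [0.9, -0.5, 0.1]
finger_gap: 1.002
```

```bash
python3 -c "
from h import *
go(.495,.3235,.15,73.6)"
```

```text
t 12.9 pos [0.5011 0.2961 0.2255] yaw 73.65 gap 1.002 F [ 0.9 -0.5  0.1]
need units [3.76 0.75 1.23] [0.01 0.01 0.19]
```

Emit:
servo_tool([
  [[0.6,0.3,0.5,0,0,0.1],[0.8,0.3,0.5,0,0,0.05],[0.8,0.15,0.25,0,0,0],[0.8,0,0,0,0,0],[0.5,0,0,0,0,0],[0.2,0,0,0,0,0],[0,0,0,0,0,0]],
])

```text
time: 13.6
tool_pos: [0.4933, 0.3239, 0.1435]
orientation: [[0.001, -0.959, 0.284], [-0.002, 0.284, 0.959], [-1.0, -0.001, -0.002]]
ft_force: [-0.3, -0.5, 0.1]
finger_gap: 1.001
```

```bash
python3 look.py g top 140 150 110 110 6 scene 165 130 110 100 6; python3 -c "
from h import *
go(.495,.3235,.078,73.6)"
```

```text
t 13.7 pos [0.4939 0.3241 0.1448] yaw 73.51 gap 1.0 F [0.4 0.  0.2]
need units [ 3.34 -0.05 -0.01] [-0.02 -0.    0.03]
```

View pics/cscene_g.png

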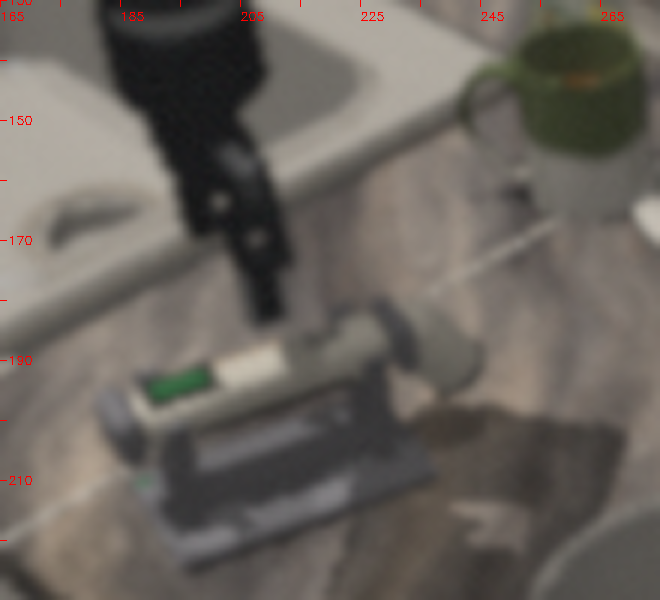

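View pics/ctop_g.png

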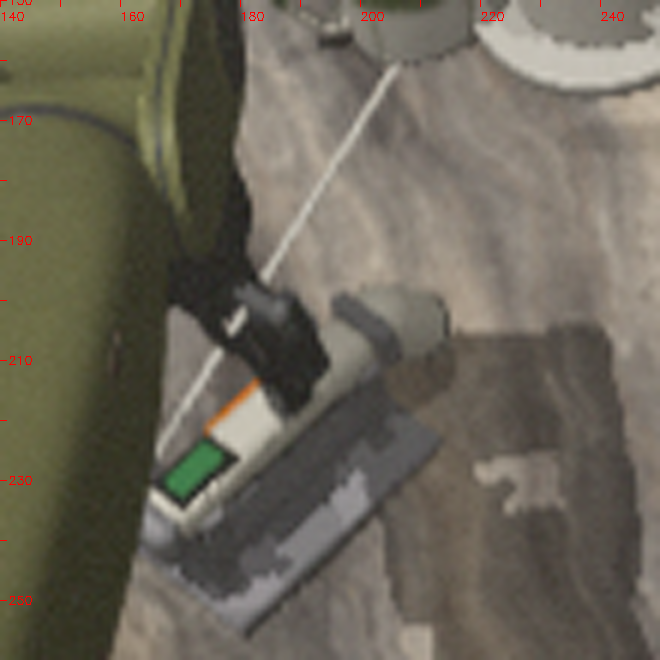

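```bash
python3 -c "
from h import *
T=np.array([.4939,.3241,.1448]);z=np.array([.284,.959,0])
for o in(.0425,.05,.057):
  for d in(.006,.019):
    P=T-z*o-[0,0,d];print(o,d,proj('scene',P)[0].round(1),proj('top',P)[0].round(1))
print(tri((209.2,183.7),(188.8,219.2)))
c=np.array([.495,.3235,.075]);print(proj('top',c+[0,0,.013]),proj('scene',c+[0,0,.013]))
"
```

```text
0.0425 0.006 [209.1 183.1] [188.4 216.4]
0.0425 0.019 [209.9 186.6] [189.3 218.7]
0.05 0.006 [210.  184.4] [190.2 217.8]
0.05 0.019 [210.8 187.9] [191.1 220.1]
0.057 0.006 [210.9 185.6] [191.9 219.1]
0.057 0.019 [211.6 189. ] [192.8 221.3]
(array([0.47398679, 0.27479045, 0.14379397]), np.float64(0.004718183701698966))
[[182.12202318 217.49429741]] [[207.40628827 189.32074359]]
```

The near fingertip projects within about 1–2 px of where it appears ((209,184) scene, (189,219) top), so the arm and cradle agree. Descending.

Emit:
servo_tool([
  [[0.6,0,0,0,0,0.03],[0.8,0,0,0,0,0],[0.7,0,0,0,0,0],[0.5,0,0,0,0,0],[0.3,0,0,0,0,0],[0,0,0,0,0,0]],
])

```text
time: 14.3
tool_pos: [0.4948, 0.3241, 0.083]
orientation: [[0.001, -0.959, 0.285], [0.001, 0.285, 0.959], [-1.0, -0.001, 0.001]]
ft_force: [0.0, 1.1, 0.5]
finger_gap: 1.001
```

```bash
python3 look.py i top 140 150 110 110 6 scene 165 130 110 100 6;python3 -c "
from h import *
go(.495,.3235,.078,73.6)"
```

```text
t 14.4 pos [0.4954 0.3245 0.0843] yaw 73.48 gap 1.001 F [-0.   0.5  0.5]
need units [ 0.32  0.01 -0.05] [-0.02  0.02  0.02]
```

View pics/cscene_i.png

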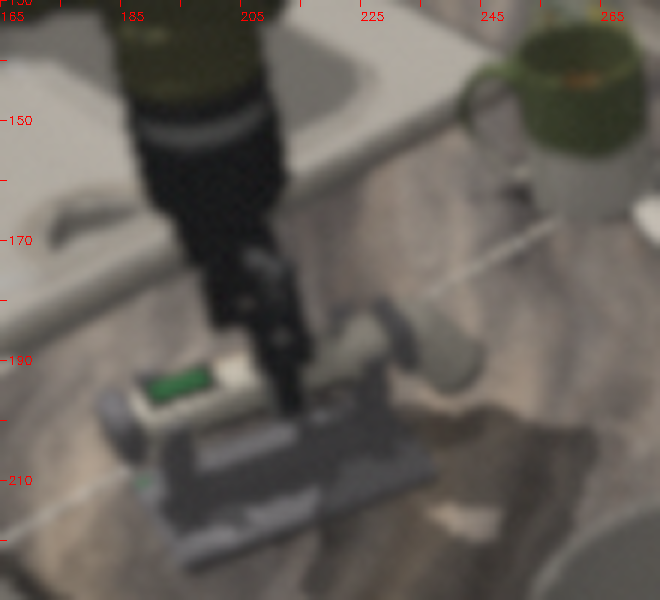

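View pics/ctop_i.png

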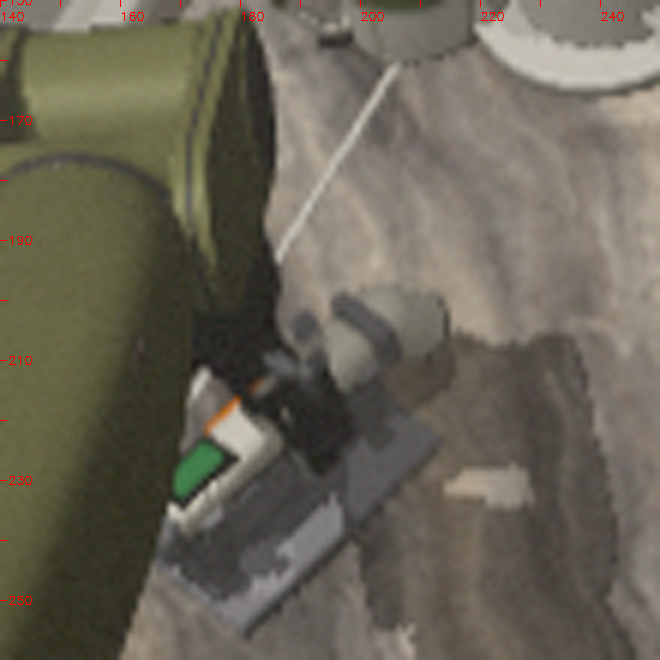

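Fingers straddle the handle midway between the forks (near tip at about (213,199) in the scene). Lowering slightly, then closing.

Emit:
servo_tool([
  [[0.3,0,-0.05,0,0,0],[0.1,0,0,0,0,0],[0,0,0,0,0,0]],
])

```text
time: 14.7
tool_pos: [0.4963, 0.3241, 0.0775]
orientation: [[0.006, -0.959, 0.284], [0.003, 0.284, 0.959], [-1.0, -0.005, 0.005]]
ft_force: [-0.1, -0.3, -0.2]
finger_gap: 1.002
```

Emit:
servo_tool([
  [[0,0,0,0,0,0],[0,0,0,0,0,0],[0,0,0,0,0,0],[0,0,0,0,0,0],[0,0,0,0,0,0],[0,0,0,0,0,0],[0,0,0,0,0,0],[0,0,0,0,0,0]],
], claw=255, grip_force=40)

```text
time: 15.5
tool_pos: [0.4961, 0.3224, 0.0788]
orientation: [[0.005, -0.959, 0.284], [-0.001, 0.284, 0.959], [-1.0, -0.005, 0.0]]
ft_force: [-0.7, -0.2, 0.2]
finger_gap: 0.347
```

```bash
python3 -c "
from h import *
go(.495,.3235,.17,73.6)"
```

```text
t 15.5 pos [0.4961 0.3224 0.0788] yaw 73.5 gap 0.347 F [-0.7 -0.2  0.2]
need units [-4.56  0.05  0.04] [-0.02  0.    0.05]
```

Emit:
servo_tool([
  [[-0.2,0,0,0,0,0],[-0.4,0,0,0,0,0],[-0.6,0,0,0,0,0],[-0.8,0,0,0,0,0],[-0.8,0,0,0,0,0],[-0.8,0,0,0,0,0],[-0.8,0,0,0,0,0],[-0.8,0,0,0,0,0],[-0.4,0,0,0,0,0],[0,0,0,0,0,0]],
])

```text
time: 16.5
tool_pos: [0.4962, 0.3237, 0.2045]
orientation: [[0.01, -0.959, 0.284], [0.003, 0.284, 0.959], [-1.0, -0.009, 0.006]]
ft_force: [-0.2, -0.2, -2.1]
finger_gap: 0.344
```

```bash
python3 look.py j top 140 150 110 110 6 scene 165 110 110 100 6;python3 -c "
from h import *
go(.4065,.14,.23,30)"
```

```text
t 16.6 pos [0.4955 0.3233 0.2026] yaw 73.53 gap 0.353 F [ 0.5  0.  -1.1]
need units [ -1.42   1.66 -10.05] [7.25 0.06 0.05]
```

View pics/cscene_j.png

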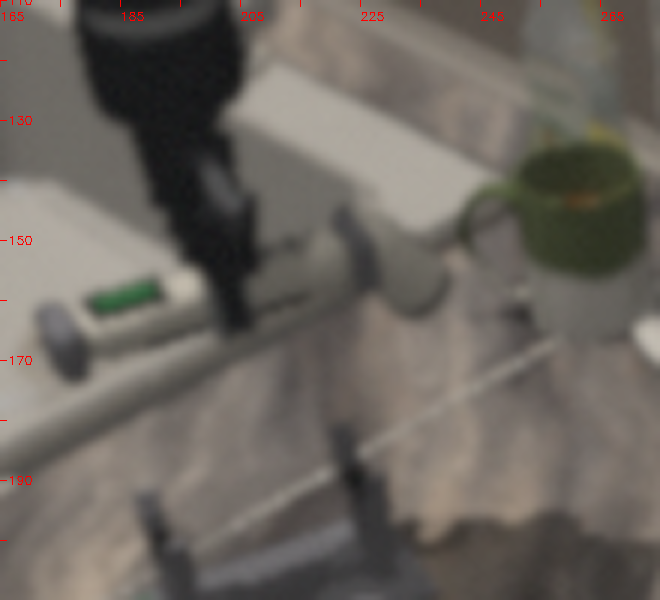

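View pics/ctop_j.png

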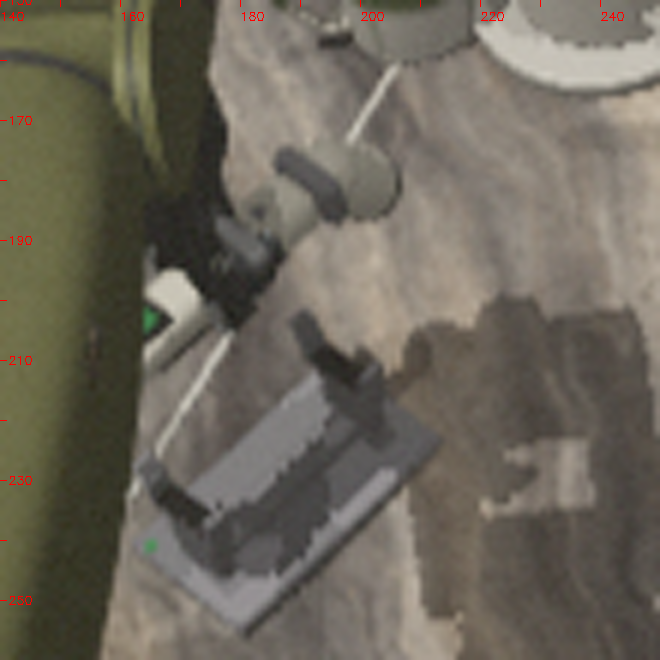

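The thermometer is level in the grip and clear of the cradle (forks visible at about (192,205) and (167,230) in the top view). Turning towards the pan.

Emit:
servo_tool([
  [[-0.5,0,0,0.4,0,0],[-0.5,0,0,0.8,0,0],[-0.4,0,0,0.9,0,0],[0,0,0,0.9,0,0],[0,0,0,0.9,0,0],[0,0,0,0.9,0,0],[0,0,0,0.9,0,0],[0,0,0,0.9,0,0],[0,0,0,0.5,0,0],[0,0,0,0,0,0]],
])

```text
time: 17.6
tool_pos: [0.489, 0.3198, 0.2162]
orientation: [[-0.015, -0.487, 0.873], [-0.01, 0.873, 0.487], [-1.0, -0.001, -0.018]]
ft_force: [-0.4, 0.2, -2.1]
finger_gap: 0.345
```

```bash
python3 -c "
from h import *
go(.4065,.14,.23,30)"
```

```text
t 17.6 pos [0.489  0.3198 0.2162] yaw 29.15 gap 0.345 F [-0.4  0.2 -2.1]
need units [-0.54 -5.84 -7.99] [-0.14 -0.17  0.01]
```

Emit:
servo_tool([
  [[-0.2,-0.3,-0.5,-0.05,-0.06,0],[-0.2,-0.6,-0.8,-0.05,-0.06,0],[-0.2,-0.65,-0.9,0,-0.05,0],[0,-0.65,-0.9,0,0,0],[0,-0.65,-0.9,0,0,0],[0,-0.65,-0.9,0,0,0],[0,-0.65,-0.9,0,0,0],[0,-0.6,-0.8,0,0,0],[0,-0.4,-0.5,0,0,0],[0,0,0,0,0,0]],
])

```text
time: 18.6
tool_pos: [0.4092, 0.1494, 0.2253]
orientation: [[-0.005, -0.508, 0.861], [-0.006, 0.862, 0.508], [-1.0, -0.002, -0.007]]
ft_force: [-0.0, 1.2, -1.7]
finger_gap: 0.347
```

```bash
python3 look.py k top 180 150 150 150 4 scene 200 120 160 160 4; python3 -c "
from h import *
go(.4065,.14,.198,30)"
```

```text
t 18.7 pos [0.4098 0.1505 0.2255] yaw 30.56 gap 0.347 F [ 0.2 -0.4 -1.5]
need units [ 1.38 -0.37 -0.4 ] [ 0.09 -0.06  0.02]
```

View pics/cscene_k.png

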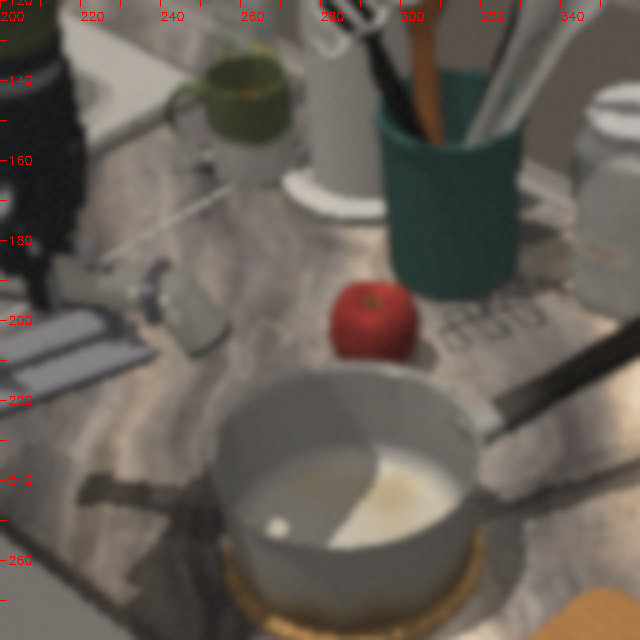

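View pics/ctop_k.png

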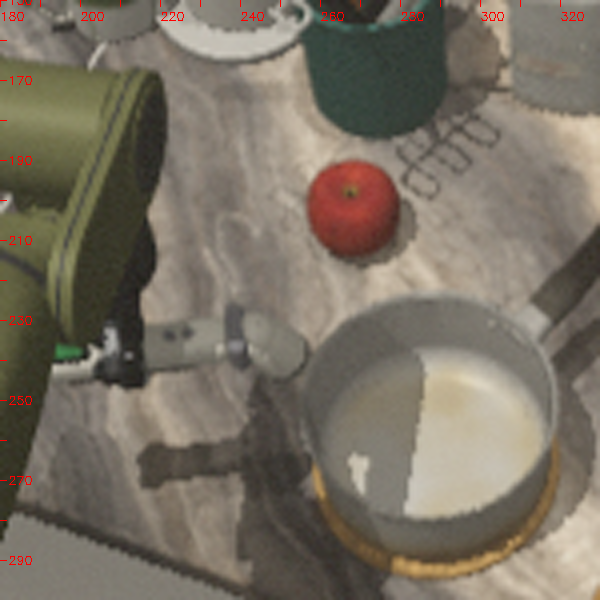

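```bash
python3 -c "
from h import *
T=np.array([.4098,.1505,.2255-.0038]);h=np.array([np.cos(np.radians(-59.44)),np.sin(np.radians(-59.44)),0])
for d in(-.005,0,.005): print(d,proj('scene',T+h*(.073-d)).round(1),proj('top',T+h*(.073-d)).round(1))
print('obs collar',(238.9,192.5),(239,234))
print(tri((238.9,192.5),(239,234)),T+h*.073)
print('lens',T+h*.109-[0,0,.04])
g=.016
for p in [(.501,-.0235)]:
  a=np.linspace(0,2*np.pi,9)[:8]
  for n in C: print(n,proj(n,np.stack([p[0]+.0925*np.cos(a),p[1]+.0925*np.sin(a),0*a+.109],1)).round(0).tolist())
"
```

```text
-0.005 [[240.7 192.9]] [[241.2 233.4]]
0 [[238.9 192.7]] [[239.4 233.6]]
0.005 [[237.1 192.5]] [[237.6 233.8]]
obs collar (238.9, 192.5) (239, 234)
(array([0.44595117, 0.08768578, 0.22228747]), np.float64(0.0017921729312984054)) [0.44691615 0.0876399  0.2217    ]
lens [0.46522    0.05664041 0.1817    ]
scene [[308.0, 216.0], [286.0, 211.0], [263.0, 218.0], [252.0, 234.0], [261.0, 250.0], [286.0, 256.0], [310.0, 248.0], [319.0, 231.0]]
top [[299.0, 225.0], [276.0, 225.0], [258.0, 240.0], [257.0, 261.0], [274.0, 277.0], [299.0, 277.0], [316.0, 261.0], [316.0, 239.0]]
```

The collar is seen at (239,192) scene and (239,234) top, within 1 px of prediction, so the TCP sits at the handle centre. Moving to the measuring pose.

Emit:
servo_tool([
  [[0.3,-0.3,-0.3,0.08,-0.05,0],[0.5,-0.1,-0.1,0,0,0],[0.3,0,0,0,0,0],[0.15,0,0,0,0,0],[0,0,0,0,0,0],[0,0,0,0,0,0]],
])

```text
time: 19.3
tool_pos: [0.4067, 0.1401, 0.1971]
orientation: [[-0.003, -0.503, 0.864], [-0.002, 0.864, 0.503], [-1.0, -0.001, -0.003]]
ft_force: [0.2, -0.1, -0.8]
finger_gap: 0.348
```

```bash
python3 look.py l top 180 150 150 150 4 scene 200 120 160 160 4; python3 -c "
from h import *
go(.4065,.14,.198,30)"
```

```text
t 19.4 pos [0.4068 0.1401 0.1974] yaw 30.21 gap 0.343 F [ 0.4 -0.7 -1.5]
need units [-0.03  0.01 -0.02] [ 0.04 -0.03  0.01]
```

View pics/cscene_l.png

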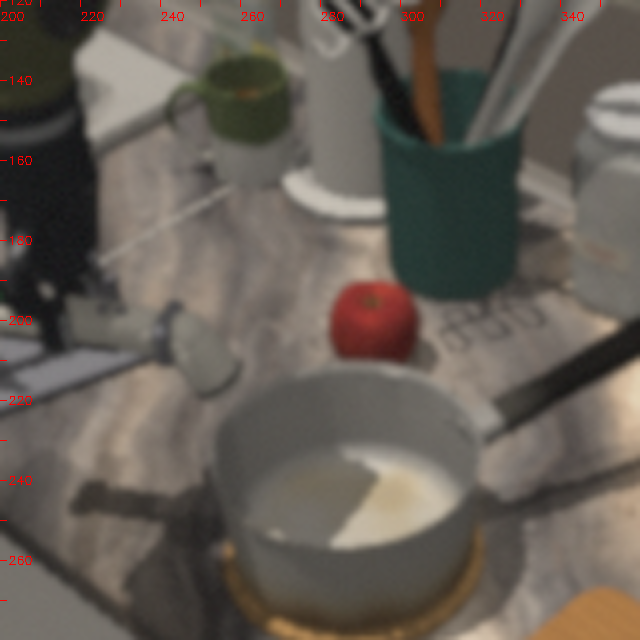

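View pics/ctop_l.png

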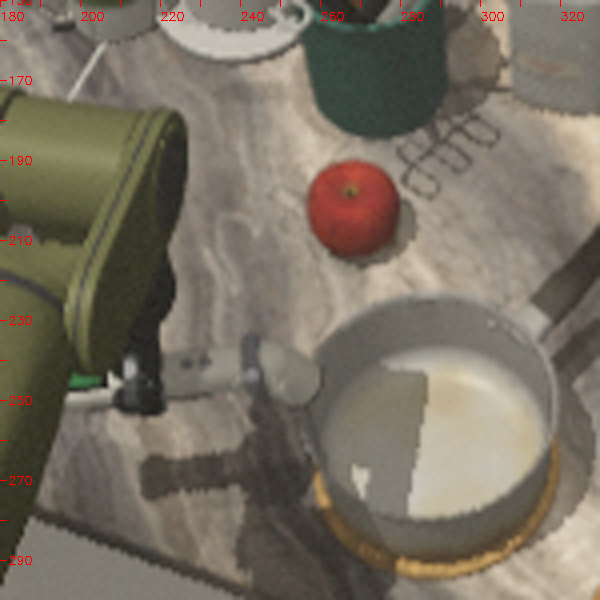

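The lens head is just inside the rim, about 36 mm above it (head at about (253,215) in the scene). The computed aim point is (0.502, −0.023) at 0.159 m. Holding.

Emit:
servo_tool([
  [[0,0,0,0,0,0],[0,0,0,0,0,0],[0,0,0,0,0,0],[0,0,0,0,0,0],[0,0,0,0,0,0],[0,0,0,0,0,0],[0,0,0,0,0,0],[0,0,0,0,0,0],[0,0,0,0,0,0],[0,0,0,0,0,0]],
])

```text
time: 20.4
tool_pos: [0.4075, 0.1403, 0.1986]
orientation: [[0.0, -0.503, 0.864], [-0.002, 0.864, 0.503], [-1.0, -0.001, -0.001]]
ft_force: [-0.1, -0.7, -1.1]
finger_gap: 0.345
```

Emit:
servo_tool([
  [[0,0,0,0,0,0],[0,0,0,0,0,0],[0,0,0,0,0,0],[0,0,0,0,0,0],[0,0,0,0,0,0],[0,0,0,0,0,0],[0,0,0,0,0,0],[0,0,0,0,0,0],[0,0,0,0,0,0],[0,0,0,0,0,0]],
])

```text
time: 21.4
tool_pos: [0.4075, 0.1403, 0.1986]
orientation: [[0.0, -0.503, 0.864], [-0.002, 0.864, 0.503], [-1.0, -0.001, -0.001]]
ft_force: [-0.3, 0.3, -1.3]
finger_gap: 0.345
```

```bash
python3 -c "
from h import *
from bench import ctrl
s=ctrl.read_state();print(s['joint_vel'].round(2))
go(.4065,.14,.198,30)"
```

```text
[-0.06  0.06 -0.02  0.13 -0.04 -0.17]
t 21.4 pos [0.4075 0.1403 0.1986] yaw 30.22 gap 0.345 F [-0.3  0.3 -1.3]
need units [ 0.03  0.01 -0.05] [ 0.04 -0.01  0.01]
```

Steady for two seconds. Returning: lift, back off, turn.

Emit:
servo_tool([
  [[-0.4,0,0,0,0,0],[-0.7,0.2,0.2,0,0,0],[-0.5,0.5,0.6,0,0,0],[-0.2,0.65,0.9,0,0,0],[0,0.65,0.9,0,0,0],[0,0.65,0.9,0,0,0],[0,0.65,0.9,0,0,0],[0,0.65,0.9,0,0,0],[0,0.65,0.9,0,0,0],[0,0.65,0.9,0,0,0]],
])

```text
time: 22.4
tool_pos: [0.4832, 0.3116, 0.2499]
orientation: [[0.013, -0.501, 0.865], [0.004, 0.866, 0.501], [-1.0, -0.003, 0.013]]
ft_force: [-0.1, -0.4, -1.9]
finger_gap: 0.345
```

Emit:
servo_tool([
  [[0,0.4,0.6,-0.2,0,0],[0,0.2,0.3,-0.5,0,0],[0,0,0,-0.8,0,0],[0,0,0,-0.9,0,0],[0,0,0,-0.9,0,0],[0,0,0,-0.9,0,0],[0,0,0,-0.9,0,0],[0,0,0,-0.8,0,0],[0,0,0,-0.5,0,0],[0,0,0,0,0,0]],
])

```text
time: 23.4
tool_pos: [0.4972, 0.3424, 0.2644]
orientation: [[0.024, -0.941, 0.336], [0.013, 0.337, 0.942], [-1.0, -0.018, 0.021]]
ft_force: [-0.3, -0.3, -1.9]
finger_gap: 0.344
```

```bash
python3 -c "
from h import *
go(.4961,.3224,.16,73.5)"
```

```text
t 23.4 pos [0.4972 0.3424 0.2644] yaw 70.35 gap 0.344 F [-0.3 -0.3 -1.9]
need units [ 5.2  -0.19 -1.06] [-0.53  0.19  0.18]
```

Emit:
servo_tool([
  [[0,-0.1,-0.5,-0.4,0.12,0.1],[0.4,-0.1,-0.4,-0.1,0.05,0.05],[0.8,0,0,0,0,0],[0.8,0,0,0,0,0],[0.8,0,0,0,0,0],[0.6,0,0,0,0,0],[0.4,0,0,0,0,0],[0,0,0,0,0,0],[0,0,0,0,0,0]],
])

```text
time: 24.3
tool_pos: [0.4947, 0.325, 0.181]
orientation: [[0.001, -0.957, 0.29], [0.001, 0.29, 0.957], [-1.0, -0.001, 0.001]]
ft_force: [0.1, -0.4, -2.1]
finger_gap: 0.346
```

```bash
python3 -c "
from h import *
go(.4961,.3224,.13,73.5)"
```

```text
t 24.3 pos [0.4947 0.325  0.181 ] yaw 73.13 gap 0.346 F [ 0.1 -0.4 -2.1]
need units [ 2.55 -0.1  -0.11] [-0.06  0.01  0.01]
```

Emit:
servo_tool([
  [[0.6,-0.05,-0.08,-0.05,0,0],[0.8,-0.04,-0.03,0,0,0],[0.7,0,0,0,0,0],[0.5,0,0,0,0,0],[0.2,0,0,0,0,0],[0,0,0,0,0,0],[0,0,0,0,0,0]],
])

```text
time: 25.0
tool_pos: [0.4966, 0.3225, 0.1209]
orientation: [[0.002, -0.959, 0.285], [0.002, 0.285, 0.959], [-1.0, -0.002, 0.002]]
ft_force: [0.9, -0.1, -1.2]
finger_gap: 0.343
```

```bash
python3 look.py m top 140 150 110 110 6 scene 165 120 110 110 6; python3 -c "
from h import *
go(.4961,.3226,.0788,73.5)"
```

```text
t 25.1 pos [0.4968 0.3226 0.1214] yaw 73.45 gap 0.343 F [ 0.6  0.2 -1.6]
need units [ 2.13  0.04 -0.02] [-0.01  0.03  0.02]
```

View pics/cscene_m.png

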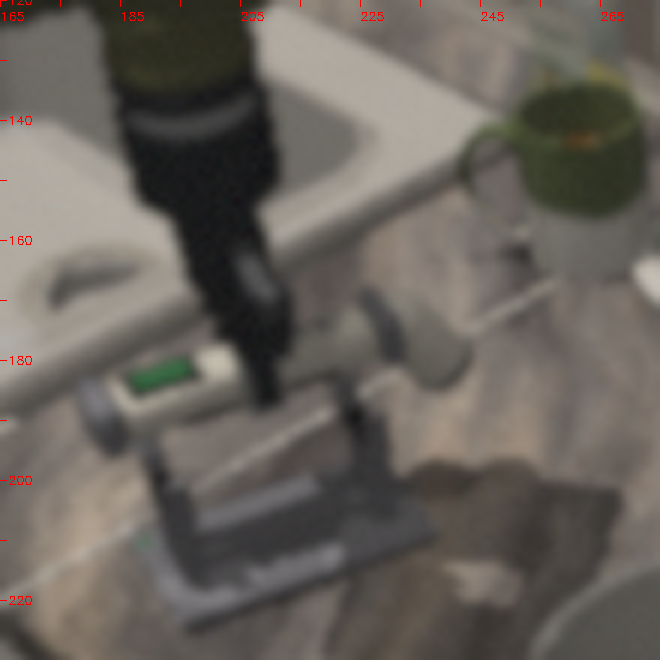

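View pics/ctop_m.png

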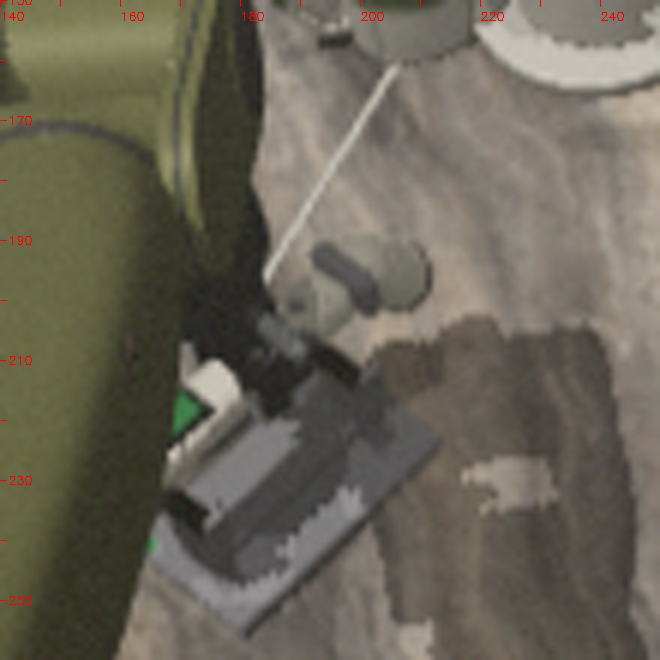

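The thermometer is level and right above the forks. Lowering gently.

Emit:
servo_tool([
  [[0.4,0.03,0,0,0.02,0.02],[0.5,0,0,0,0,0],[0.4,0,0,0,0,0],[0.3,0,0,0,0,0],[0.15,0,0,0,0,0],[0,0,0,0,0,0]],
])

```text
time: 25.7
tool_pos: [0.498, 0.3235, 0.0931]
orientation: [[0.001, -0.958, 0.285], [0.0, 0.285, 0.958], [-1.0, -0.001, 0.0]]
ft_force: [0.2, -0.3, -2.7]
finger_gap: 0.345
```

```bash
python3 -c "
from h import *
go(.4961,.3225,.0788,73.5)"
```

```text
t 25.7 pos [0.498  0.3235 0.0931] yaw 73.43 gap 0.345 F [ 0.2 -0.3 -2.7]
need units [ 0.71  0.08 -0.08] [-0.01  0.    0.01]
```

Emit:
servo_tool([
  [[0.3,0.06,-0.05,0,0,0],[0.2,0.02,-0.02,0,0,0],[0.15,0,0,0,0,0],[0,0,0,0,0,0]],
])

```text
time: 26.1
tool_pos: [0.4984, 0.3234, 0.093]
orientation: [[0.003, -0.958, 0.285], [-0.0, 0.285, 0.958], [-1.0, -0.003, 0.0]]
ft_force: [0.3, -0.4, -1.8]
finger_gap: 0.344
```

```bash
python3 -c "
from h import *
go(.4961,.3225,.0788,73.5)"
```

```text
t 26.1 pos [0.4984 0.3234 0.093 ] yaw 73.41 gap 0.344 F [ 0.3 -0.4 -1.8]
need units [ 0.71  0.1  -0.08] [-0.01  0.    0.03]
```

Emit:
servo_tool([
  [[0.3,0,0,0,0,0],[0.2,0,0,0,0,0]],
])

```text
time: 26.3
tool_pos: [0.499, 0.3235, 0.0922]
orientation: [[-0.0, -0.958, 0.286], [-0.003, 0.286, 0.958], [-1.0, -0.001, -0.003]]
ft_force: [-14.7, -8.1, 23.6]
finger_gap: 0.344
```

```bash
python3 look.py n top 140 150 110 110 6 scene 165 120 110 110 6;python3 -c "
from h import *
go(.4961,.3225,.0788,73.5)"
```

```text
t 26.4 pos [0.4989 0.3234 0.0922] yaw 73.39 gap 0.345 F [-15.7  -9.6  26.9]
need units [ 0.67  0.12 -0.08] [-0.02 -0.02  0.01]
```

View pics/cscene_n.png

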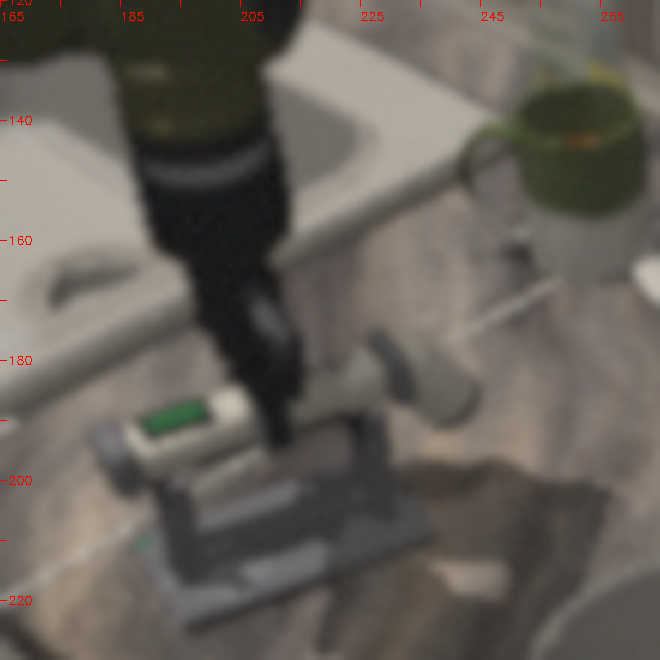

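View pics/ctop_n.png

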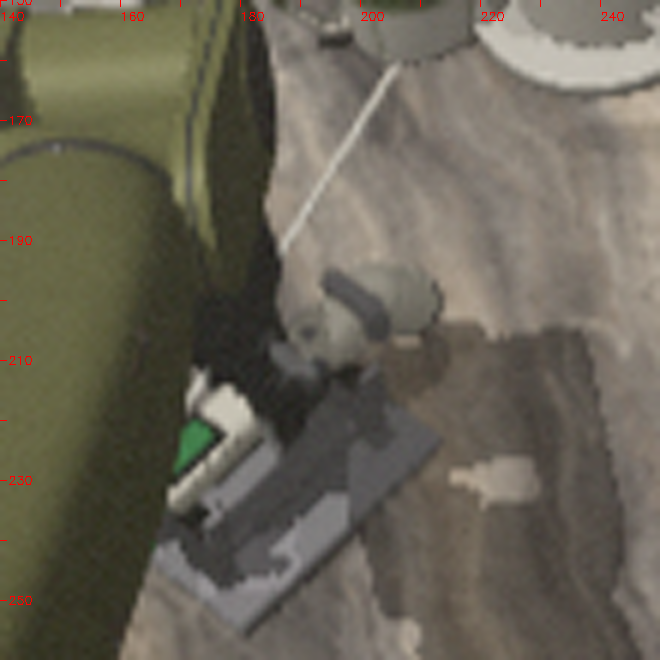

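The thermometer is resting on the flared lips: force is about (−16, −10, +27) N, and it's 2–3 mm off to +x/+y. Backing up a few mm to realign.

Emit:
servo_tool([
  [[-0.3,0,0,0,0,0],[-0.3,0.08,-0.08,0,0,0],[0,0.06,-0.06,0,0,0],[0,0,0,0,0,0],[0,0,0,0,0,0]],
])

```text
time: 26.9
tool_pos: [0.4948, 0.3214, 0.1024]
orientation: [[-0.0, -0.958, 0.286], [-0.002, 0.286, 0.958], [-1.0, -0.0, -0.002]]
ft_force: [0.7, 0.7, -2.5]
finger_gap: 0.347
```

```bash
python3 -c "
from h import *
go(.4961,.3222,.0788,73.5)"
```

```text
t 26.9 pos [0.4948 0.3214 0.1024] yaw 73.39 gap 0.347 F [ 0.7  0.7 -2.5]
need units [ 1.18 -0.05  0.06] [-0.02 -0.02  0.  ]
```

Emit:
servo_tool([
  [[0.3,0,0,0,0,0],[0.3,0,0,0,0,0],[0.2,0,0,0,0,0],[0,0,0,0,0,0]],
])

```text
time: 27.3
tool_pos: [0.4935, 0.3207, 0.0823]
orientation: [[-0.004, -0.958, 0.286], [-0.004, 0.286, 0.958], [-1.0, 0.003, -0.005]]
ft_force: [-0.2, 0.2, -2.3]
finger_gap: 0.346
```

```bash
python3 -c "
from h import *
go(.4961,.3222,.0788,73.5)"
```

```text
t 27.3 pos [0.4935 0.3207 0.0823] yaw 73.39 gap 0.346 F [-0.2  0.2 -2.3]
need units [ 0.17 -0.1   0.11] [-0.02 -0.05 -0.02]
```

Emit:
servo_tool([
  [[0.1,-0.08,0.05,0,-0.03,0],[0.06,-0.04,0.03,0,0,0],[0,0,0,0,0,0]],
])

```text
time: 27.6
tool_pos: [0.4964, 0.3216, 0.0791]
orientation: [[-0.004, -0.958, 0.286], [-0.001, 0.286, 0.958], [-1.0, 0.003, -0.002]]
ft_force: [-0.5, -0.2, -2.4]
finger_gap: 0.343
```

```bash
python3 look.py o top 140 150 110 110 6 scene 165 120 110 110 6;python3 -c "
from h import *
go(.4961,.3222,.0788,73.5)"
```

```text
t 27.7 pos [0.4965 0.3217 0.0791] yaw 73.38 gap 0.342 F [-0.6  0.3 -1.7]
need units [0.01 0.03 0.02] [-0.02 -0.02 -0.03]
```

View pics/cscene_o.png

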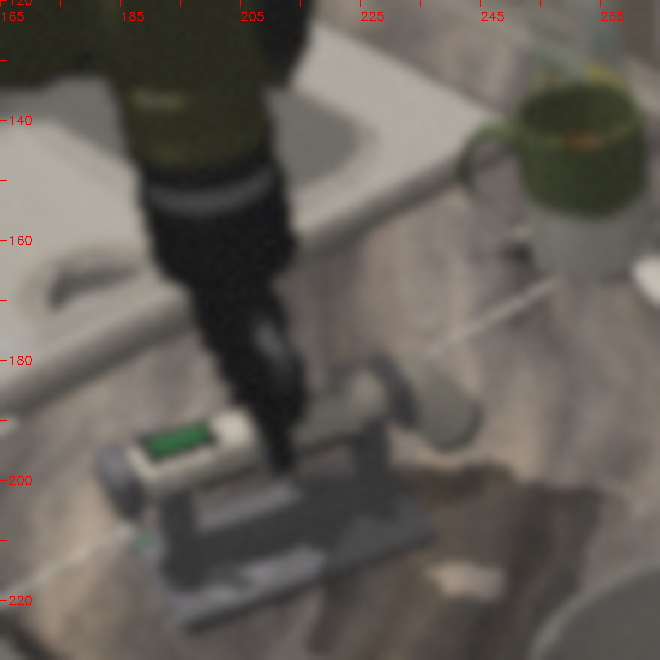

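The handle is down in both forks and level but not quite carrying its weight. Lowering a touch, then releasing.

Emit:
servo_tool([
  [[0.06,0,0,0,0,0],[0.06,0,0,0,0,0],[0,0,0,0,0,0]],
])

```text
time: 28.0
tool_pos: [0.4969, 0.322, 0.0793]
orientation: [[-0.002, -0.958, 0.286], [-0.001, 0.286, 0.958], [-1.0, 0.002, -0.001]]
ft_force: [0.1, 0.2, -2.0]
finger_gap: 0.339
```

```bash
python3 -c "
from h import *
go(.4961,.3222,.0788,73.5)"
```

```text
t 28.0 pos [0.4969 0.322  0.0793] yaw 73.36 gap 0.339 F [ 0.1  0.2 -2. ]
need units [ 0.02  0.04 -0.  ] [-0.02 -0.01 -0.02]
```

Emit:
servo_tool([
  [[0.12,0.03,0,0,0,0],[0,0,0,0,0,0]],
])

```text
time: 28.2
tool_pos: [0.4972, 0.3222, 0.079]
orientation: [[-0.001, -0.958, 0.286], [-0.001, 0.286, 0.958], [-1.0, 0.0, -0.001]]
ft_force: [0.2, -1.1, -3.1]
finger_gap: 0.347
```

```bash
python3 -c "
from h import *
go(.4961,.3222,.0788,73.5)"
```

```text
t 28.2 pos [0.4972 0.3222 0.079 ] yaw 73.38 gap 0.347 F [ 0.2 -1.1 -3.1]
need units [ 0.01  0.05 -0.02] [-0.02 -0.01 -0.  ]
```

Emit:
servo_tool([
  [[0.15,0.03,0,0,0,0],[0.15,0,0,0,0,0]],
])

```text
time: 28.4
tool_pos: [0.4973, 0.3224, 0.0786]
orientation: [[-0.002, -0.958, 0.286], [-0.003, 0.286, 0.958], [-1.0, 0.001, -0.003]]
ft_force: [-13.3, -6.3, 21.8]
finger_gap: 0.345
```

```bash
python3 -c "
from h import *
go(.4961,.3222,.0788,73.5)"
```

```text
t 28.4 pos [0.4973 0.3224 0.0786] yaw 73.37 gap 0.345 F [-13.3  -6.3  21.8]
need units [-0.01  0.05 -0.02] [-0.02 -0.03 -0.01]
```

Floor contact is reached (Fz +22 N at home height). Relaxing, then releasing.

Emit:
servo_tool([
  [[0,0,0,0,0,0],[0,0,0,0,0,0]],
])

```text
time: 28.6
tool_pos: [0.4973, 0.3222, 0.079]
orientation: [[-0.001, -0.958, 0.286], [-0.003, 0.286, 0.958], [-1.0, 0.0, -0.003]]
ft_force: [0.2, -0.1, -1.2]
finger_gap: 0.345
```

Emit:
servo_tool([
  [[0,0,0,0,0,0],[0,0,0,0,0,0],[0,0,0,0,0,0],[0,0,0,0,0,0],[0,0,0,0,0,0],[0,0,0,0,0,0]],
], claw=0)

```text
time: 29.2
tool_pos: [0.4979, 0.3228, 0.0781]
orientation: [[0.0, -0.958, 0.286], [-0.002, 0.286, 0.958], [-1.0, -0.001, -0.001]]
ft_force: [0.2, 0.7, -0.6]
finger_gap: 0.999
```

Emit:
servo_tool([
  [[-0.3,0,0,0,0,0],[-0.6,0,0,0,0,0],[-0.8,0,0,0,0,0],[-1,0,0,0,0,0],[-1,0,0,0,0,0],[-1,0,0,0,0,0],[-1,0,0,0,0,0],[-1,0,0,0,0,0],[-1,0,0,0,0,0],[0,0,0,0,0,0]],
])

```text
time: 30.2
tool_pos: [0.4992, 0.3239, 0.2522]
orientation: [[0.011, -0.958, 0.286], [0.004, 0.286, 0.958], [-1.0, -0.01, 0.007]]
ft_force: [0.8, 0.2, 0.1]
finger_gap: 0.999
```

```bash
python3 look.py p top 140 150 110 110 6 scene 165 120 110 110 6;python3 -c "
from h import *
go(.4961,.3222,.0788,73.5)"
```

```text
t 30.3 pos [0.4979 0.3232 0.2482] yaw 73.39 gap 0.998 F [-0.3 -0.4 -0.1]
need units [ 8.47  0.12 -0.1 ] [-0.02  0.03  0.05]
```

View pics/cscene_p.png

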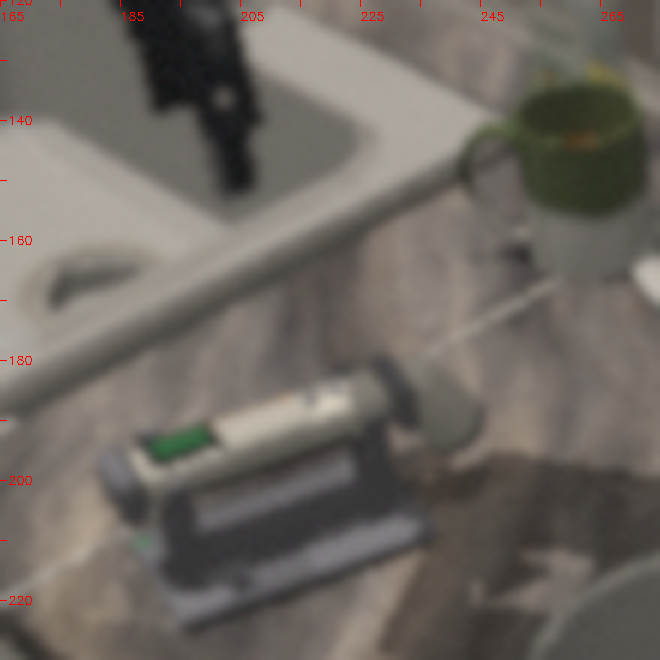

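View pics/ctop_p.png

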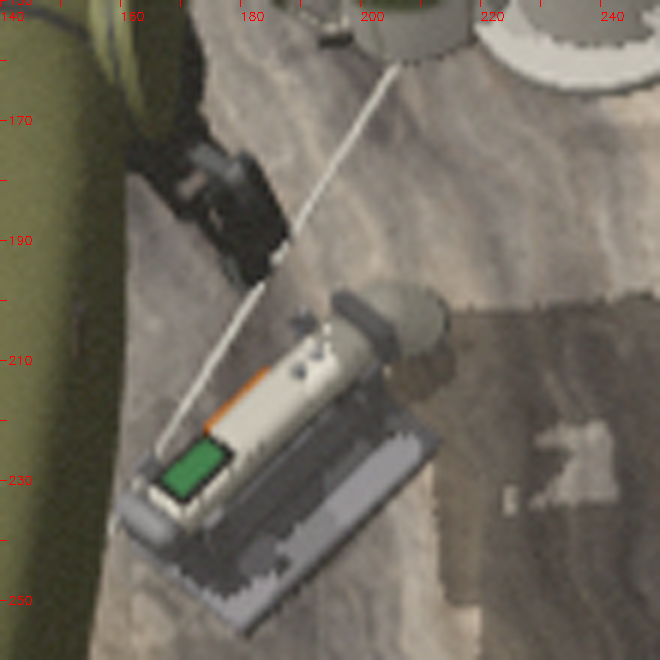

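The thermometer is back home: the orange key spans about (174,222)–(185,211) in the top view, same as at the start, and it is out. A last look at the whole scene.

View pics/scene_p.png

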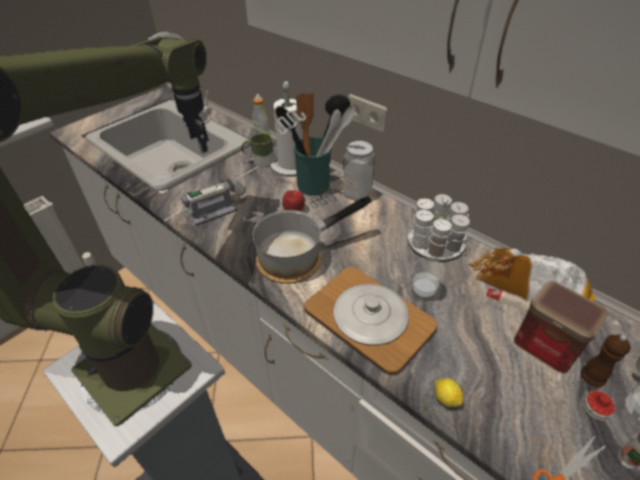

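```bash
python3 -c "
from h import *
a=cv2.imread('pics/top0.png');b=cv2.imread('pics/top_p.png')
for n,(x,y,w,h) in dict(apple=(250,185,40,35),lemon=(445,335,40,35),tumbler=(400,232,42,45),therm=(160,190,70,70)).items():
    r=cv2.matchTemplate(b[y-8:y+h+8,x-8:x+w+8],a[y:y+h,x:x+w],5);_,v,_,l=cv2.minMaxLoc(r);print(n,round(v,3),l[0]-8,l[1]-8)
k=(383.5,296.5)
"
```

```text
apple 0.975 0 0
lemon 0.997 0 0
tumbler 0.996 0 0
therm 0.76 0 0
```

Everything is in place: lid on the board at about (371,313), pan still on its trivet, thermometer in its cradle, bystanders unmoved. Handing in.

```bash
python3 -c "
from bench import ctrl
print(ctrl.finish_job())"
```

```text
the job is handed in; nothing more can be done
None
```

The whole task is done and handed in at about 30 s of the 61 s allowed; the hand-in gave no verdict.

- **Lid:** I lifted it off by its knob and set it down knob up. When I let go, the gripper was within about 3 mm of the board's measured centre.
- **Measurement:** I gripped the thermometer by its handle with the key pressed in (finger opening 29 mm, the handle's own width). I held it still for 2 s with the lens about 0.16 m from the pan base. By calculation it was aimed within a few mm of the middle, 30° off straight down, with the head about 36 mm above the rim.
- **Return:** The first try at lowering the thermometer stopped on the cradle's flared lips, with about 30 N at the wrist. I raised it about 10 mm, shifted it 2–3 mm, and it then seated and was released.

**Last checks:** The thermometer sits in both forks, facing the original way, with its key out. Its picture matched the start to the pixel, though with a weaker match score (0.76) than the rest, with different shadows in the two pictures. The apple, lemon and tumbler show no movement (0 px, scores 0.975 or higher), and the pan still stands on its trivet. The two cameras disagreed with each other by about 1–2 px (2–5 mm) throughout, well inside the tolerances for the lid, aim and pan. In the cradle, the placing relied on returning to the recorded grasp pose.

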